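# Putting washed bakeware up to dry

### The job

Put the washed bakeware up to dry: take every cutting board out of the wash rack and stand it on the sloped drying stand, lower edge down on the ledge behind the lip and its face leaning flat against the slope, and hang every gutter mould mouth down over the round drip bar, lengthwise along it, all side by side. Do not let a board fall flat, and leave the other kitchen things where they are.

Things in the scene. Friction and masses are not known exactly. Their poses are not given: they have to be found in the camera images.
- stand: Fixed white drying stand, 360 mm along its y, grey base plate. Origin under the base; z up. Its +x points away from the robot: the sloped face leans back 25 deg from vertical towards -x (a board's top lies to -x of its foot) and is 78 mm long up the slope. At its foot, square to it, a ledge 28 mm deep ends in an upturned rim 12 mm high (the lip). Three boards fit, centres 110 mm apart along y.
- stand_foot (a point): Middle of the inner corner where the stand's sloped face meets the ledge, 34 mm above the work surface; axes as stand. A seated board lies flat on the face, lower edge on the ledge: the middle of its lower edge is then about 6 mm to +x and 3 mm above this point.
- rack: Fixed white wash rack, base 250 x 120 mm, 8 mm thick, origin under its middle. Slots at x = -75, 0, +75 mm, each two pairs of prongs 50 mm high with a 17 mm gap; boards stand in them on edge, faces towards +-x, and come out straight up. Some slots may be empty.
- bar: Fixed drip bar: grey base plate 390 x 70 x 6 mm, origin under its middle. A round steel bar, 20 mm in diameter, runs along its x, axis 160 mm above the work surface, between end posts 184 mm high at x = +-185 mm. Rack and bar may stand on either side of the robot.
- bar_mid (a point): Middle of the round bar's axis, 160 mm above the work surface; axes as bar, x along the bar.
- board1: Small wooden cutting board, 12 mm thick (its x) x 85 mm wide (its y) x 140 mm high (its z), about 0.14 kg; stands on edge in the rack, its foot 8 mm above the work surface. Origin: middle of its lower edge. May be absent (None).
- board1_top (a point): Middle of the upper edge of board1, 140 mm above its origin along its z.
- board2: Small wooden cutting board, 12 mm thick (its x) x 85 mm wide (its y) x 140 mm high (its z), about 0.14 kg; stands on edge in the rack, its foot 8 mm above the work surface. Origin: middle of its lower edge. May be absent (None).
- board2_top (a point): Middle of the upper edge of board2, 140 mm above its origin along its z.
- board3: Small wooden cutting board, 12 mm thick (its x) x 85 mm wide (its y) x 140 mm high (its z), about 0.14 kg; stands on edge in the rack, its foot 8 mm above the work surface. Origin: middle of its lower edge. May be absent (None).
- board3_top (a point): Middle of the upper edge of board3, 140 mm above its origin along its z.
- mould1: Dark steel gutter mould: open-ended channel 76 mm long (x), 52 mm wide over its flat upright walls (y; flat up to 45 mm), 60 mm high, bevelled closed top, 4 mm thick, 0.16 kg. Stands mouth down; inside 44 mm wide, 56 mm high. Origin: middle of the open underside, z up through the closed top. Hung on the bar, its origin is 46 mm below the bar's axis. May be absent (None).
- mould2: Dark steel gutter mould: open-ended channel 76 mm long (x), 52 mm wide over its flat upright walls (y; flat up to 45 mm), 60 mm high, bevelled closed top, 4 mm thick, 0.16 kg. Stands mouth down; inside 44 mm wide, 56 mm high. Origin: middle of the open underside, z up through the closed top. Hung on the bar, its origin is 46 mm below the bar's axis. May be absent (None).
- mould3: Dark steel gutter mould: open-ended channel 76 mm long (x), 52 mm wide over its flat upright walls (y; flat up to 45 mm), 60 mm high, bevelled closed top, 4 mm thick, 0.16 kg. Stands mouth down; inside 44 mm wide, 56 mm high. Origin: middle of the open underside, z up through the closed top. Hung on the bar, its origin is 46 mm below the bar's axis. May be absent (None).
- bowl: Steel mixing bowl, 120 mm across, 65 mm high; a bystander. Origin: middle of its underside.
- jar1: Amber jar, 60 mm across, 85 mm high; a bystander. Origin: middle of its underside.
- jar2: Clear jar, 60 mm across, 70 mm high; a bystander. Origin: middle of its underside.
- jug: White mug, 70 mm across, 70 mm high; a bystander. Origin: middle of its underside.
- spatula: Spatula lying flat, about 280 mm long; a bystander. Origin: middle of its underside.
- tin: Dark loaf tin 190 x 100 x 60 mm; a bystander. Origin: middle of its underside.
- can: Steel can, 74 mm across, 110 mm high; a bystander. Origin: middle of its underside.
There are look-alikes about, which are no part of the job. Leave any turquoise or yellow look-alike of the board2 alone.

How it is judged:
By the outcome, as a careful person would: the job done as asked, in the order asked, and still so for the second after the job is handed in, with the robot touching nothing.
Of board1, board2, board3, mould1, mould2, mould3 only 5 to 6 are there at a start; the rules pass over those that are not, and their reading is None.
At some moment in a run one of mould1, mould2, mould3 may be knocked a few centimetres aside while the robot is not near it.
It also fails if it takes over 210 s, if anything falls off the work surface, if the arm or the gripper's body presses on something with over 40 N, if the wrist force passes 120 N, or if a joint passes its speed limit or range.

### The arm

A 6-joint arm with a two-finger parallel gripper is mounted at the origin on the work surface. World frame = base frame: x ahead of the robot, y to its left, z up, the work surface at z = 0. Lengths are in m, angles in degrees, forces in N, time in s.
With the tool pointing down it reaches from about 0.25 to 0.725 m from the base axis. Payload 9.7 kg.
Tool frame: the origin (TCP) lies midway between the tips of the shut fingers; the grasp point (between the pads) lies 19 mm behind it (bot.grasp_offset is the distance from the TCP to the grasp point, in m); z points along the fingers, x is the direction in which the jaws open and shut, and the axes are right-handed (so a half turn about z gives the same grasp; the last joint's range is limited). The gripper opens to 85 mm and grips with 20 to 120 N. Pads are 22 mm wide; open, the fingers measure 114 mm over their backs; the gripper's body (76 mm by 85 mm) begins 54 mm behind the grasp point. The pads swing forward as they close: fully open they stand 13 mm farther back than shut.
Start: joints at [-76.031, 4.979, 10.078, 95.1, 0, 90], TCP at [0.133, -0.534, 0.231] pointing down, gripper open.
Joint ranges: [-179.16, 179.16], [-48.56, 103.87], [-65.8, 70.77], [-126.05, 130.52], [-82.76, 87.17], [-180, 180]. Speed limits (degrees/s): [127.2, 127.2, 147.25, 180, 180, 180].

### API

Orientations are given as [roll, pitch, yaw] about the fixed x, y, z axes, in that order (R = Rz(yaw) Ry(pitch) Rx(roll)).
In Python, from workcell import bot gives the robot as it stands.
- The arm moves only by the tool send_rows, never from a script. Its argument "targets" is a list of rows, each a list of 5 numbers: the closure, from 0 (fully open) to 1 (shut), then the shift along the world's x, y, z in mm, then the turn about the world's z in degrees. A call has 1 to 10 rows; each row is the pose to reach, as a shift and turn from the pose commanded when the call began; what a row does not reach only later rows make up. A row lasts 1/8 s, in which the tool goes at most 62.5 mm and 10.7 degrees, less where a joint would pass 70% of its speed; a pose out of reach is approached as far as the arm can. A call with a gripper value outside its range is refused whole. The fingers move at their own pace and stop on an object; "squeeze" is the grip in N (left out, the last holds). Time passes only in rows, so rows that repeat a pose let the fingers close. It gives the time, the measured TCP pose, the force and the opening at its end, in the units of the state.
- bot.get_obs(): the state, without advancing time (a new reading comes with each control period).
- bot.camera(name): name is "side" or "top"; returns a dict with "pixels" (420x560x3 uint8, red, green, blue), "intrinsics" (3x3 intrinsics, pixels), "view" (4x4, takes a point from world to camera coordinates). Camera axes: x right, y down, z forward; pixel columns grow to the right and rows downward; lengths in m; the calibration is good to about 2 mm. A picture is of the moment at which its call begins. There is no depth.
- bot.job_done(): hands the job in, once; it reports no verdict.
The state is a dict: "time": time; "q": joint angles; "qd": joint speeds; "joint_efforts": joint torques, N m; "ee_pos": TCP position; "tcp_rot": TCP orientation; "wrist_force": force on the tool from outside, world axes, zero at the start; "torque": the same for the moment, N m; "opening": finger opening in m.
Only numpy, scipy, OpenCV 4.12 (cv2) and the standard library are available. Lean on these libraries where they do the work, as an engineer would, in place of code of your own. Each camera call takes 0.05 s, during which the arm holds its last target.

## Working session

There is one attempt and no reset: what is moved stays moved. The work goes in short steps, Python scripts to look and compute and a tool call to move; the robot and the scene stay as the last step left them, time stands still between calls to the robot, and variables do not carry over. Pictures are saved under pics/ and viewed, and the job is handed in when it is done.

Besides the shell and the picture viewer there is one more tool, called by a JSON object that holds its "method" and its "body", one argument or row to a line. send_rows: Moves the arm, as the interface text tells. Its arguments: {"type":"object","properties":{"targets":{"type":"array","items":{"type":"array","items":{"type":"number"}}},"squeeze":{"type":"number"}},"required":["targets"]}

```bash
mkdir -p pics; ls; cat > h.py <<'E'
import numpy as np, cv2
from workcell import bot
def snap(name,f):
    c=bot.camera(name); p=np.array(c["pixels"]); cv2.imwrite("pics/"+f+".png",cv2.cvtColor(p,cv2.COLOR_RGB2BGR)); 
    np.savez("pics/"+f+".npz",p=p,K=np.array(c["intrinsics"]),V=np.array(c["view"])); return c
def load(f):
    d=np.load("pics/"+f+".npz"); return d["p"],d["K"],d["V"]
def ray(K,V,u,v):
    R=V[:3,:3];t=V[:3,3]; o=-R.T@t; d=R.T@np.linalg.inv(K)@np.array([u,v,1.0]); return o,d/np.linalg.norm(d)
def onz(K,V,u,v,z):
    o,d=ray(K,V,u,v); return o+d*(z-o[2])/d[2]
def proj(K,V,P):
    P=np.atleast_2d(P); c=(V[:3,:3]@P.T).T+V[:3,3]; q=(K@c.T).T; return q[:,:2]/q[:,2:]
E
python3 - <<'E'
from h import *
for n in("top","side"):
    c=snap(n,n+"0"); K,V=np.array(c["intrinsics"]),np.array(c["view"])
    print(n,K.tolist(),ray(K,V,280,210))
print(bot.get_obs())
E
```

```text
pics
top [[463.6261708379448, 0.0, 283.0086041593015], [0.0, 463.6261708379448, 206.95424328399392], [0.0, 0.0, 1.0]] (array([0.23694464, 0.02270722, 1.57419105]), array([ 0.18066832, -0.01131091, -0.98347904]))
side [[432.50027481977503, 0.0, 277.05212025202974], [0.0, 432.50027481977503, 199.54621998181315], [0.0, 0.0, 1.0]] (array([0.12874442, 0.96149319, 1.18583072]), array([ 0.26197431, -0.62643026, -0.73413526]))
{'time': 0.1, 'q': array([-7.60316209e+01,  5.00790658e+00,  1.00390625e+01,  9.50975136e+01,
       -5.21152102e-04,  8.99999756e+01]), 'qd': array([-0.10258826, -0.01411655,  0.18621087, -0.0574417 , -0.08380705,
        0.03116144]), 'joint_efforts': array([ 6.11314463e-04, -5.21561480e+01,  4.65654480e+01,  1.61595986e-02,
       -2.07471629e-05, -2.48095517e-05]), 'ee_pos': array([ 0.13271411, -0.5335522 ,  0.23065497]), 'tcp_rot': array([ 1.79999479e+02,  6.63576796e-02, -7.60315965e+01]), 'wrist_force': array([ 0.04805939, -0.27760888, -0.39137549]), 'torque': array([ 0.00853723, -0.00639152,  0.00589906]), 'opening': 0.08544672249564264}
```

View pics/top0.png

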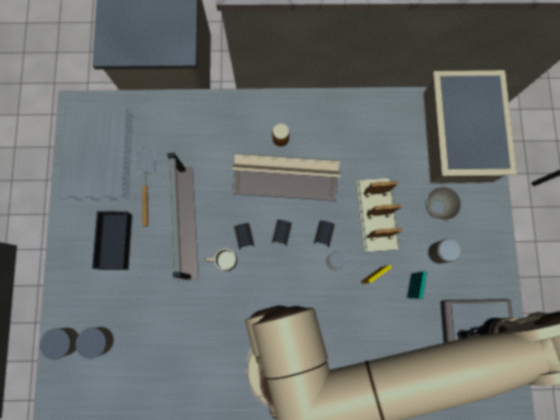

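View pics/side0.png

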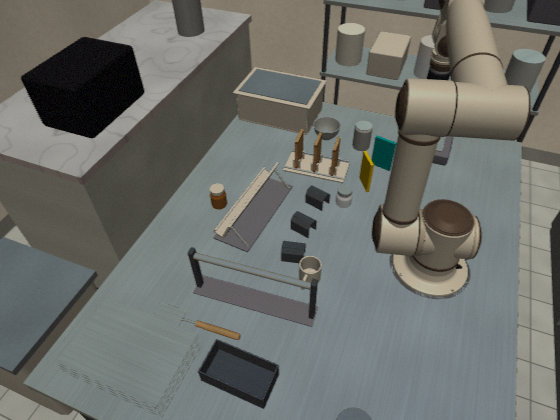

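The top view shows three brown boards in the rack at about (380,187), (383,210) and (385,232). The stand is at (287,178), with three dark moulds at (245,235), (282,232) and (325,233). The bar runs from (175,158) to (182,275). The turquoise (417,285) and yellow (377,274) boards are look-alikes. I'll check closer crops next.

```bash
python3 - <<'E'
from h import *
p,K,V=load("top0"); b=cv2.cvtColor(p,cv2.COLOR_RGB2BGR)
cv2.imwrite("pics/cropA.png",cv2.resize(b[145:265,220:420],None,fx=4,fy=4,interpolation=cv2.INTER_CUBIC))
cv2.imwrite("pics/cropC.png",cv2.resize(b[140:290,140:240],None,fx=4,fy=4,interpolation=cv2.INTER_CUBIC))
p,K,V=load("side0"); b=cv2.cvtColor(p,cv2.COLOR_RGB2BGR)
cv2.imwrite("pics/cropB.png",cv2.resize(b[120:270,200:400],None,fx=4,fy=4,interpolation=cv2.INTER_CUBIC))
E
```

```text
(no output)
```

View pics/cropA.png

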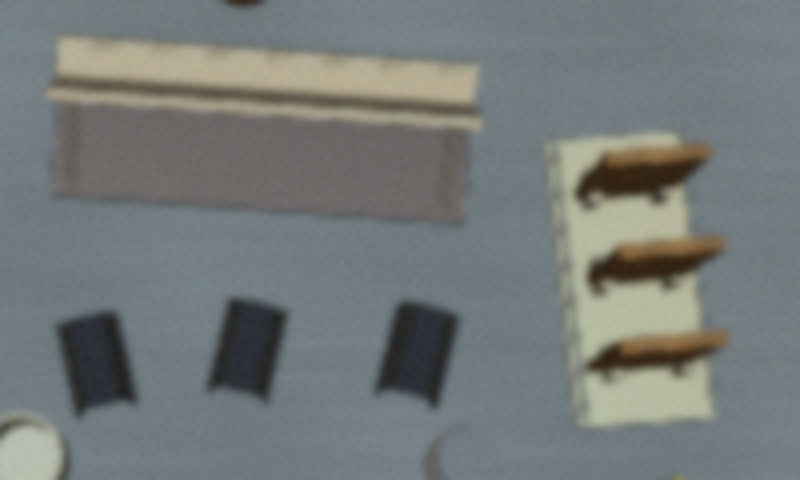

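View pics/cropB.png

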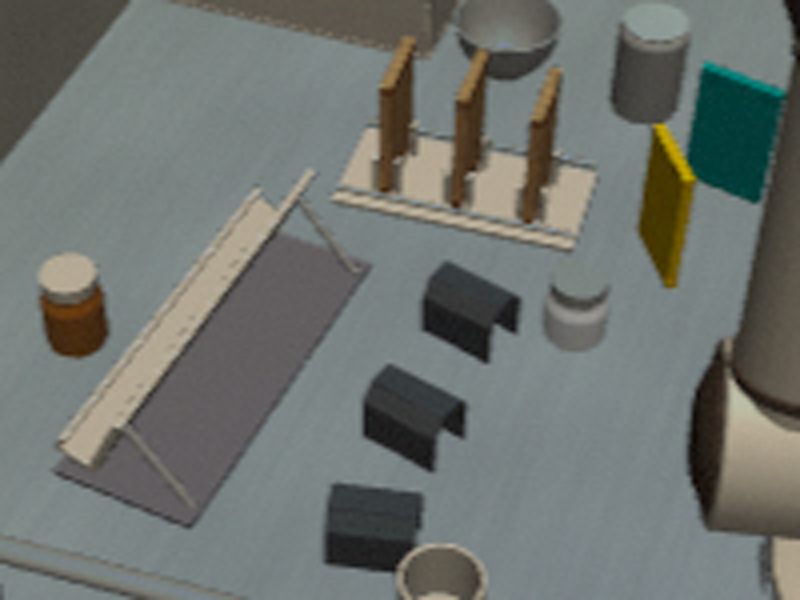

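View pics/cropC.png

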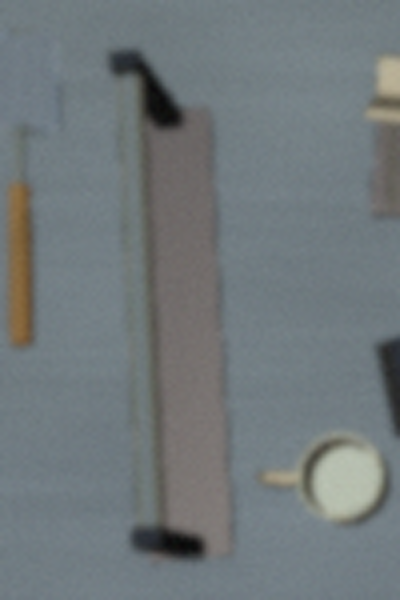

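```bash
python3 - <<'E'
from h import *
p,K,V=load("top0")
f=lambda cx,cy:(220+(cx+.5)/4-.5,145+(cy+.5)/4-.5)
g=lambda cx,cy:(140+(cx+.5)/4-.5,140+(cy+.5)/4-.5)
# rack corners
def W(pts,z,ff): 
    r=np.array([onz(K,V,*ff(*q),z) for q in pts]); return r
def show(n,r): print(n,(r*1000).round(0).tolist())
R=W([(546,142),(680,133),(714,415),(582,425)],.008,f); show("rack corners",R); print("len",np.linalg.norm(R[0]-R[3]),np.linalg.norm(R[1]-R[2]),np.linalg.norm(R[0]-R[1]),"mid",R.mean(0))
d=(R[0]-R[3]+R[1]-R[2]); print("yaw",np.degrees(np.arctan2(d[1],d[0])))
S=W([(52,193),(463,220)],.004,f);show("stand near base",S)
S=W([(48,95),(482,125)],.105,f);show("slope top near",S);print(np.linalg.norm(S[0]-S[1]))
d=S[0]-S[1];print("stand yaw",np.degrees(np.arctan2(-d[0],d[1])))
S=W([(58,38),(480,65)],.0567,f);show("lip",S);print(np.linalg.norm(S[0]-S[1]))
# board strips
h=cv2.cvtColor(p,cv2.COLOR_RGB2HSV)
m=((h[...,0]<18)&(h[...,1]>80)&(h[...,2]>105)).astype(np.uint8); m[:, :350]=0;m[:,420:]=0;m[:170]=0;m[250:]=0
n,l,s,c=cv2.connectedComponentsWithStats(m)
for i in range(1,n):
    if s[i,4]<15: continue
    ys,xs=np.nonzero(l==i); rc=cv2.minAreaRect(np.c_[xs,ys].astype(np.float32)); bx=cv2.boxPoints(rc)
    r=np.array([onz(K,V,*q,.148) for q in bx]); show("board %d"%s[i,4],r); print(rc,onz(K,V,*c[i],.148))
# moulds
m=((h[...,2]<75)).astype(np.uint8); m[:, :225]=0;m[:,345:]=0;m[:215]=0;m[252:]=0
n,l,s,c=cv2.connectedComponentsWithStats(m)
for i in range(1,n):
    if s[i,4]<15: continue
    ys,xs=np.nonzero(l==i); rc=cv2.minAreaRect(np.c_[xs,ys].astype(np.float32)); r=np.array([onz(K,V,*q,.06) for q in cv2.boxPoints(rc)])
    show("mould",r);print(rc, c[i])
# bar ends: post tops z=.184
S=W([(126,62),(150,538)],.184,g);show("posts",S);print(np.linalg.norm(S[0]-S[1]),S.mean(0))
d=S[0]-S[1];print("bar yaw",np.degrees(np.arctan2(d[1],d[0])))
S=W([(187,107),(212,107),(231,555),(162,555)],.006,g);show("bar base",S)
E
```

```text
rack corners [[626.0, -262.0, 8.0], [633.0, -380.0, 8.0], [386.0, -394.0, 8.0], [379.0, -281.0, 8.0]]
len 0.24768912687494007 0.24715657511843556 0.11786119045325978 mid [ 0.50604474 -0.32943141  0.008     ]
yaw 3.7519042647794048
stand near base [[588.0, 168.0, 4.0], [559.0, -188.0, 4.0]]
slope top near [[648.0, 162.0, 105.0], [617.0, -193.0, 105.0]]
0.3560292472770665
stand yaw -4.922391298457494
lip [[711.0, 158.0, 57.0], [682.0, -201.0, 57.0]]
0.3596526890399297
board 22 [[581.0, -287.0, 148.0], [581.0, -319.0, 148.0], [574.0, -318.0, 148.0], [575.0, -287.0, 148.0]]
((377.0, 184.0), (2.0, 10.0), 90.0) [ 0.57728688 -0.30271747  0.148     ]
board 24 [[580.0, -324.0, 148.0], [586.0, -363.0, 148.0], [580.0, -364.0, 148.0], [574.0, -325.0, 148.0]]
((389.93243408203125, 183.09458923339844), (1.8083888292312622, 12.329923629760742), 80.53767395019531) [ 0.5799712  -0.34442558  0.148     ]
board 47 [[504.0, -295.0, 148.0], [511.0, -371.0, 148.0], [503.0, -372.0, 148.0], [496.0, -295.0, 148.0]]
((388.0346984863281, 206.84652709960938), (2.487593412399292, 24.179405212402344), 84.289405822
[... 494 characters left out ...]
955 231.51910828]
mould [[408.0, -104.0, 60.0], [480.0, -124.0, 60.0], [467.0, -173.0, 60.0], [395.0, -152.0, 60.0]]
((324.0000305175781, 232.50001525878906), (15.279743194580078, 22.313274383544922), 14.03624439239502) [324.07761194 232.28656716]
mould [[465.0, 159.0, 60.0], [475.0, 110.0, 60.0], [404.0, 94.0, 60.0], [393.0, 142.0, 60.0]]
((243.62075805664062, 234.85670471191406), (22.036231994628906, 15.215494155883789), 77.00537872314453) [243.59878419 234.86322188]
posts [[671.0, 342.0, 184.0], [304.0, 315.0, 184.0]]
0.3679548016740278 [0.48761256 0.32834506 0.184     ]
bar yaw 4.269711032316167
bar base [[685.0, 329.0, 6.0], [685.0, 307.0, 6.0], [297.0, 284.0, 6.0], [299.0, 342.0, 6.0]]
```

```bash
python3 - <<'E'
from h import *
p,K,V=load("top0");p2,K2,V2=load("side0")
f=lambda cx,cy:(220+(cx+.5)/4-.5,145+(cy+.5)/4-.5)
s=lambda cx,cy:(200+(cx+.5)/4-.5,120+(cy+.5)/4-.5)
def tri(a,b):
    X=cv2.triangulatePoints(K@V[:3],K2@V2[:3],np.array(a,float).reshape(2,1),np.array(b,float).reshape(2,1)); X=(X[:3]/X[3]).ravel()
    return (X*1000).round(1), (proj(K,V,X)[0]-a).round(1),(proj(K2,V2,X)[0]-b).round(1)
print("slope top R",tri(f(482,124),s(313,172)))
print("slope top L",tri(f(48,95),s(122,430)))
print("lip R",tri(f(480,65),s(257,187)))
print("lip L",tri(f(58,38),s(62,446)))
b=cv2.cvtColor(p2,cv2.COLOR_RGB2BGR)
cv2.imwrite("pics/cropD.png",cv2.resize(b[160:250,205:295],None,fx=8,fy=8,interpolation=cv2.INTER_CUBIC)[:600])
b=cv2.cvtColor(p,cv2.COLOR_RGB2BGR)
cv2.imwrite("pics/cropE.png",cv2.resize(b[150:205,228:345],None,fx=6.8,fy=6.8,interpolation=cv2.INTER_CUBIC))
E
```

```text
slope top R (array([ 618.7, -194.6,   96.4]), array([0.1, 0.5]), array([-0.5, -0.1]))
slope top L (array([647.6, 162. ,  95. ]), array([0.2, 0.9]), array([-1. , -0.3]))
lip R (array([ 682.2, -201.7,   51.6]), array([0.1, 0.5]), array([-0.5, -0.1]))
lip L (array([712.8, 158.4,  42.5]), array([0.2, 0.8]), array([-0.9, -0.3]))
```

View pics/cropD.png

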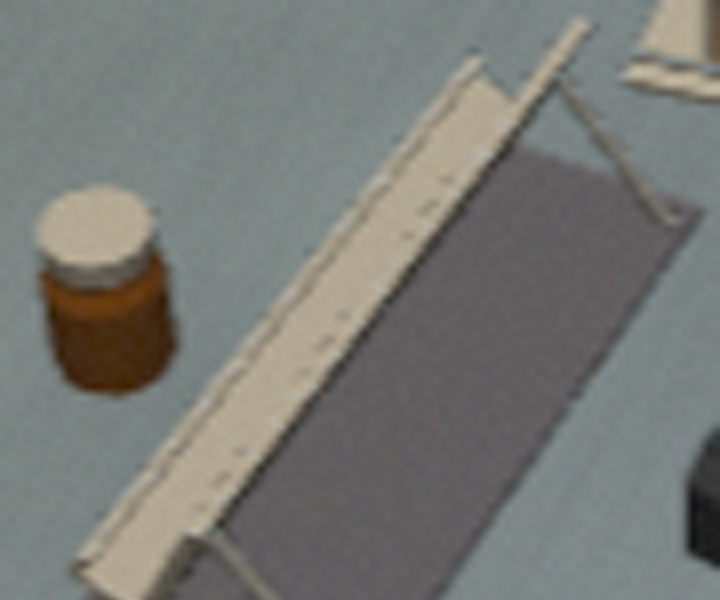

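View pics/cropE.png

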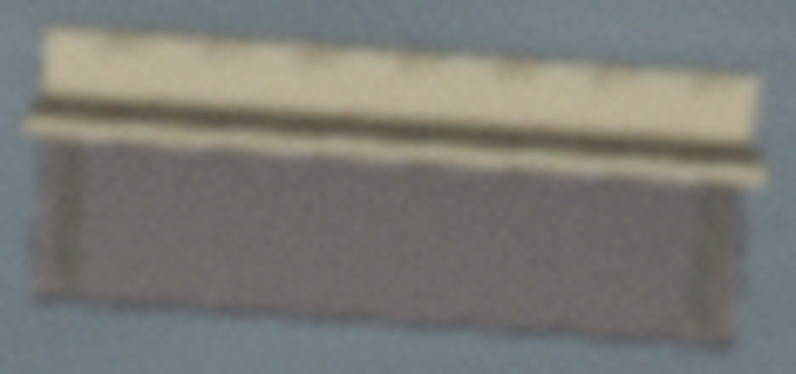

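```bash
python3 - <<'E'
from h import *
p,K,V=load("top0")
# brightness profile across stand at several columns
for u in (245,262,287,312,330):
    print(u,[int(x) for x in p[150:185,u].sum(1)/3])
e=lambda cx,cy:(228+(cx+.5)/6.8-.5,150+(cy+.5)/6.8-.5)
for n,pts,z in (("corner",[(45,98),(762,147)],.034),("face top",[(30,120),(765,168)],.105),("lip far",[(45,27),(760,74)],.057)):
    S=np.array([onz(K,V,*e(*q),z) for q in pts]); d=S[0]-S[1]; print(n,(S*1000).round(0).tolist(),(S.mean(0)*1000).round(1),np.linalg.norm(d).round(4),np.degrees(np.arctan2(-d[0],d[1])))
E
```

```text
245 [121, 121, 121, 116, 122, 134, 147, 156, 167, 168, 169, 170, 167, 157, 130, 98, 82, 102, 133, 149, 132, 108, 101, 105, 105, 105, 106, 106, 105, 103, 106, 105, 108, 107, 109]
262 [123, 122, 120, 119, 116, 122, 140, 152, 160, 165, 168, 168, 171, 167, 157, 135, 105, 88, 103, 132, 149, 134, 112, 102, 102, 104, 102, 104, 103, 106, 105, 108, 105, 105, 107]
287 [122, 123, 124, 122, 117, 116, 117, 123, 139, 150, 156, 164, 167, 169, 169, 166, 155, 124, 95, 83, 102, 136, 148, 135, 113, 105, 102, 105, 105, 104, 102, 104, 105, 105, 102]
312 [125, 128, 128, 129, 128, 127, 126, 121, 123, 140, 157, 166, 169, 170, 170, 168, 168, 164, 149, 121, 95, 95, 117, 142, 147, 134, 112, 104, 103, 102, 105, 107, 104, 105, 104]
330 [125, 124, 129, 127, 128, 129, 126, 126, 121, 119, 131, 143, 151, 158, 163, 169, 166, 167, 165, 154, 128, 97, 87, 104, 137, 149, 135, 111, 98, 97, 99, 98, 100, 99, 99]
corner [[683.0, 160.0, 34.0], [652.0, -202.0, 34.0]] [667.7 -21.4  34. ] 0.3634 -4.875059221090889
face top [[652.0, 161.0, 105.0], [623.0, -193.0, 105.0]] [637.2 -16.3 105. ] 0.3548 -4.6969676418360615
lip far [[713.0, 158.0, 57.0], [684.0, -200.0, 57.0]] [698.6 -21.   57. ] 0.3585 -4.717890095574648
```

{"method": "send_rows", "body": {
  "targets": [
    [0.5, 100, 50, 0, 20],
    [0.5, 200, 95, 0, 40],
    [0.5, 300, 140, 0, 60],
    [0.5, 380, 180, 0, 80.3],
    [0.5, 446, 208, 0, 80.3],
    [0.5, 446, 208, 0, 80.3],
    [0.5, 446, 208, 0, 80.3],
    [0.5, 446, 208, 0, 80.3],
    [0.5, 446, 208, 0, 80.3],
    [0.5, 446, 208, 0, 80.3]
  ],
  "squeeze": 40
}}

```text
time: 1.35
ee_pos: [0.5785, -0.3257, 0.2307]
tcp_rot: [-180.0, 0.1, 4.3]
wrist_force: [0.6, -0.1, -0.1]
opening: 0.0429
```

```bash
python3 - <<'E'
from h import *
c=snap("side","side1");b=cv2.cvtColor(np.array(c["pixels"]),cv2.COLOR_RGB2BGR)
cv2.imwrite("pics/s1.png",cv2.resize(b[90:240,240:440],None,fx=4,fy=4,interpolation=cv2.INTER_CUBIC))
E
```

```text
(no output)
```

View pics/s1.png

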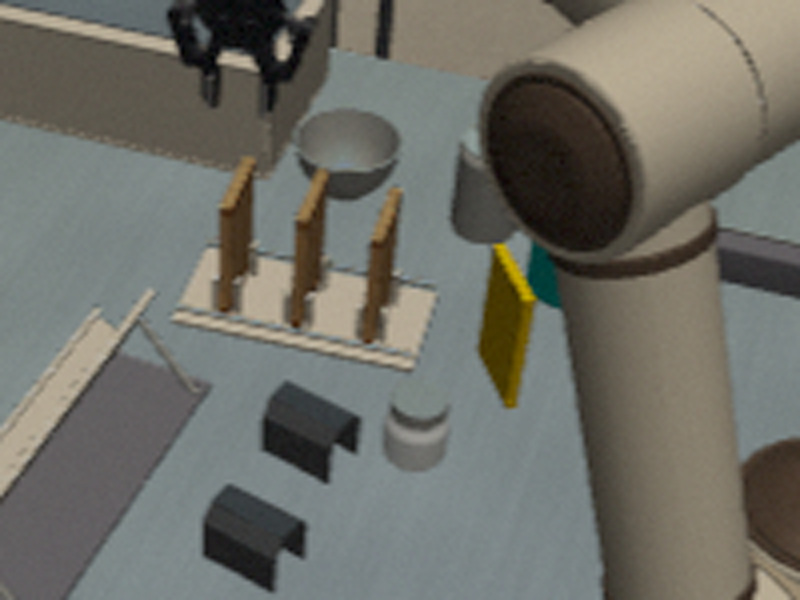

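The jaws (crop 240,90) stand directly above the far board (238,170), one finger on each side. Lowering and closing.

{"method": "send_rows", "body": {
  "targets": [
    [0.5, 0, 0, -50, 0],
    [0.5, 0, 0, -95, 0],
    [0.5, 0, 0, -126, 0],
    [0.5, 0, 0, -126, 0],
    [1, 0, 0, -126, 0],
    [1, 0, 0, -126, 0],
    [1, 0, 0, -126, 0],
    [1, 0, 0, -126, 0],
    [1, 0, 0, -126, 0],
    [1, 0, 0, -126, 0]
  ],
  "squeeze": 40
}}

```text
time: 2.65
ee_pos: [0.5794, -0.3265, 0.1078]
tcp_rot: [179.9, -0.1, 4.2]
wrist_force: [-1.4, -1.0, 7.4]
opening: 0.0115
```

{"method": "send_rows", "body": {
  "targets": [
    [1, 0, 0, 40, 0],
    [1, 0, 0, 85, 0],
    [1, 0, 0, 130, 0],
    [1, 0, 0, 175, 0],
    [1, 0, 0, 175, 0],
    [1, 0, 0, 175, 0]
  ]
}}

```text
time: 3.4
ee_pos: [0.5789, -0.3258, 0.2798]
tcp_rot: [-180.0, 0.0, 4.3]
wrist_force: [0.1, -0.3, -2.3]
opening: 0.0115
```

```bash
python3 - <<'E'
from h import *
c=snap("side","side2");b=cv2.cvtColor(np.array(c["pixels"]),cv2.COLOR_RGB2BGR)
cv2.imwrite("pics/s2.png",cv2.resize(b[70:240,240:440],None,fx=3.5,fy=3.5,interpolation=cv2.INTER_CUBIC))
print(bot.get_obs()['ee_pos'],bot.get_obs()['opening'],bot.get_obs()['wrist_force'])
E
```

```text
[ 0.5786628  -0.32564637  0.27895618] 0.011451419790685164 [ 0.30536941  0.33066818 -4.12780737]
```

View pics/s2.png

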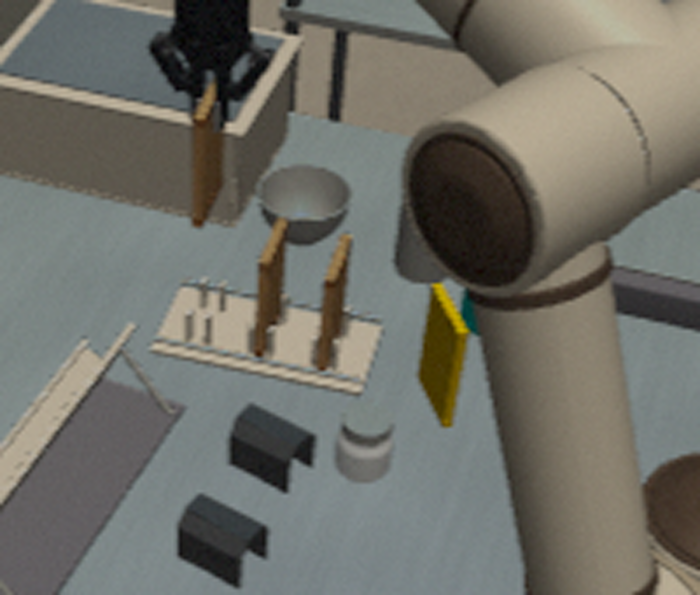

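The board hangs upright at crop (208,150), clear of the rack. Moving it to the left place on the stand.

{"method": "send_rows", "body": {
  "targets": [
    [1, 5, 40, 0, 0],
    [1, 15, 85, 0, 0],
    [1, 30, 135, 0, -2],
    [1, 50, 190, 0, -4],
    [1, 68, 245, 0, -6],
    [1, 85, 300, 0, -8],
    [1, 98, 350, 0, -9.1],
    [1, 106, 390, 0, -9.1],
    [1, 109.5, 414.5, 0, -9.1],
    [1, 109.5, 414.5, 0, -9.1]
  ]
}}

```text
time: 4.7
ee_pos: [0.6881, 0.0901, 0.279]
tcp_rot: [180.0, 0.1, -4.7]
wrist_force: [-0.1, -0.1, -1.6]
opening: 0.011
```

{"method": "send_rows", "body": {
  "targets": [
    [1, 0, 0, -20, 0],
    [1, 0, 0, -45, 0],
    [1, 0, 0, -70, 0],
    [1, 0, 0, -90, 0],
    [1, 0, 0, -90, 0],
    [1, 0, 0, -90, 0]
  ]
}}

```text
time: 5.45
ee_pos: [0.6883, 0.0879, 0.1914]
tcp_rot: [-180.0, -0.1, -4.9]
wrist_force: [0.2, -0.1, -1.2]
opening: 0.0115
```

```bash
python3 - <<'E'
from h import *
for n in ("side","top"):
    c=snap(n,n+"3");b=cv2.cvtColor(np.array(c["pixels"]),cv2.COLOR_RGB2BGR)
    cv2.imwrite("pics/%s3c.png"%n,cv2.resize(b[70:270,180:360] if n=="side" else b[110:260,190:390],None,fx=3,fy=3,interpolation=cv2.INTER_CUBIC))
o=bot.get_obs();print(o['ee_pos'],o['tcp_rot'],o['opening'],o['wrist_force'])
E
```

```text
[0.68865141 0.08835233 0.19165285] [-1.79982101e+02 -1.01091232e-01 -4.86010517e+00] 0.011757215272140912 [-0.0141121  -0.35628012 -1.41982114]
```

View pics/side3c.png

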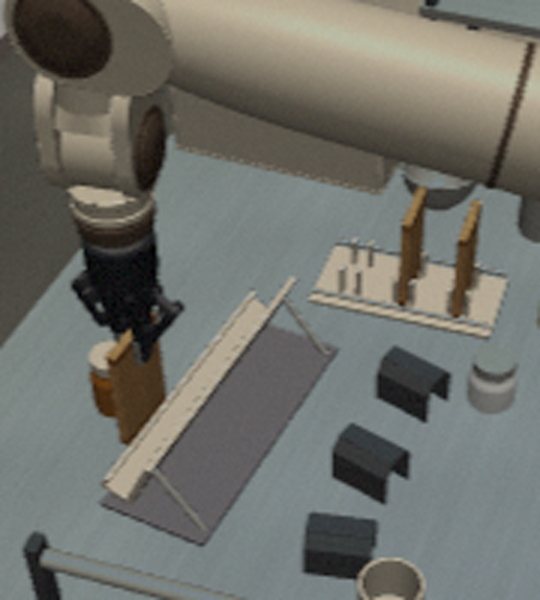

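View pics/top3c.png

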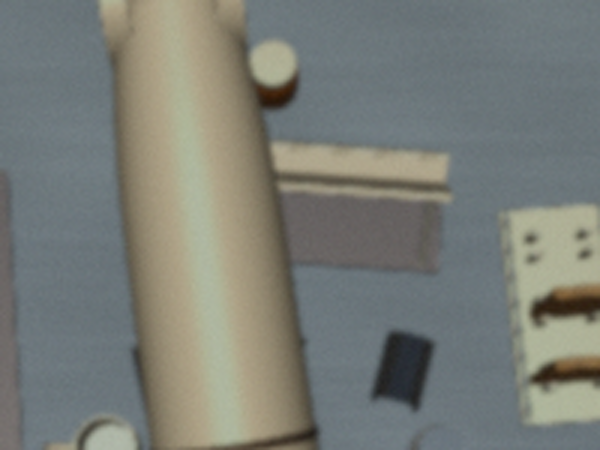

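```bash
python3 - <<'E'
from h import *
p,K,V=load("side3")
a=np.radians(-4.9);ex=np.array([np.cos(a),np.sin(a),0]);ey=np.array([-np.sin(a),np.cos(a),0])
b=cv2.resize(cv2.cvtColor(p,cv2.COLOR_RGB2BGR)[150:240,200:290],None,fx=6.6,fy=6.6,interpolation=cv2.INTER_CUBIC)
T=np.array([.6885,.0885,.0916])
for dx,dy,dz in [(6,42.5,0),(-6,42.5,0),(-6,-42.5,0),(6,42.5,140),(-6,42.5,140)]:
    q=proj(K,V,T+ex*dx/1e3+ey*dy/1e3+np.array([0,0,dz/1e3]))[0]; q=((q+.5-[200,150])*6.6); cv2.circle(b,tuple(int(x) for x in q),3,(0,0,255),-1)
F=np.array([.670,-.020,.034]);a=np.radians(-4.8);ex=np.array([np.cos(a),np.sin(a),0]);ey=np.array([-np.sin(a),np.cos(a),0])
for y in (-180,180):
  for x,z in ((0,0),(-33,70.7),(20.3,22.7)):
    q=proj(K,V,F+ex*x/1e3+ey*y/1e3+np.array([0,0,z/1e3]))[0]; q=((q+.5-[200,150])*6.6); cv2.circle(b,tuple(int(x) for x in q),3,(255,0,0),-1)
cv2.imwrite("pics/ov.png",b)
E
```

```text
(no output)
```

View pics/ov.png

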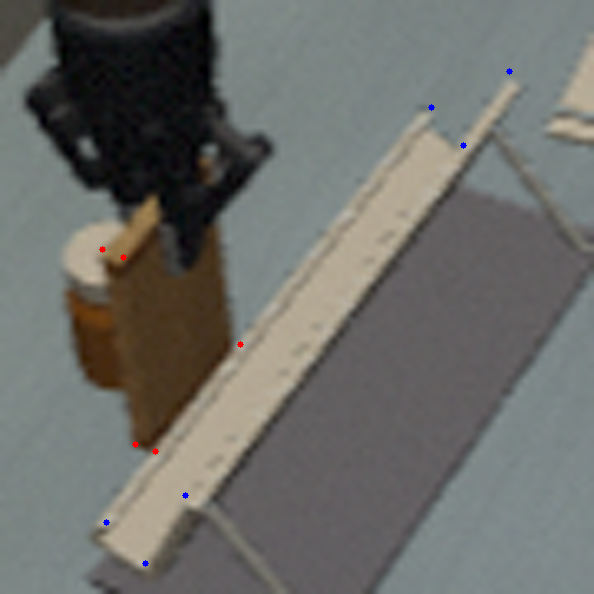

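{"method": "send_rows", "body": {
  "targets": [
    [1, 0, 0, -20, 0],
    [1, 0, 0, -35, 0],
    [1, 0, 0, -42, 0],
    [1, 0, 0, -46, 0],
    [1, 0, 0, -49, 0],
    [1, 0, 0, -49, 0]
  ]
}}

```text
time: 6.3
ee_pos: [0.6885, 0.0888, 0.1421]
tcp_rot: [-180.0, -0.1, -4.8]
wrist_force: [-1.0, -0.8, 0.9]
opening: 0.0114
```

{"method": "send_rows", "body": {
  "targets": [
    [1, 0, 0, -2, 0],
    [1, 0, 0, -4, 0],
    [1, 0, 0, -4, 0]
  ]
}}

```text
time: 6.68
ee_pos: [0.6887, 0.0888, 0.1418]
tcp_rot: [-179.9, -0.3, -4.8]
wrist_force: [-6.4, -1.7, 20.2]
opening: 0.0113
```

{"method": "send_rows", "body": {
  "targets": [
    [1, 0, 0, 4, 0],
    [1, -3, 0.2, 4, 0],
    [1, -3, 0.2, 1.5, 0],
    [1, -3, 0.2, 1.5, 0]
  ]
}}

```text
time: 7.18
ee_pos: [0.6853, 0.089, 0.1403]
tcp_rot: [-180.0, -0.1, -4.8]
wrist_force: [-3.3, -0.1, 11.5]
opening: 0.0113
```

{"method": "send_rows", "body": {
  "targets": [
    [0.8, -3, 0.2, 1, 0],
    [0.75, -7, 0.5, 1, 0],
    [0.7, -12, 1, 1, 0],
    [0.62, -20, 1.7, 1, 0],
    [0.55, -28, 2.3, 1, 0],
    [0.5, -36, 3, 1, 0],
    [0.47, -44, 3.7, 1, 0],
    [0.47, -52, 4.4, 1, 0],
    [0.47, -58, 4.9, 1, 0],
    [0.47, -58, 4.9, 1, 0]
  ]
}}

```text
time: 8.43
ee_pos: [0.627, 0.0939, 0.1401]
tcp_rot: [-180.0, -0.0, -4.8]
wrist_force: [-0.0, 0.1, -0.6]
opening: 0.0453
```

```bash
python3 - <<'E'
from h import *
for n in ("side",):
    c=snap(n,n+"4");b=cv2.cvtColor(np.array(c["pixels"]),cv2.COLOR_RGB2BGR)
    cv2.imwrite("pics/%s4c.png"%n,cv2.resize(b[130:250,190:310],None,fx=5,fy=5,interpolation=cv2.INTER_CUBIC))
o=bot.get_obs();print(o['ee_pos'],o['tcp_rot'],o['opening'],o['wrist_force'])
E
```

```text
[0.6272529  0.09390249 0.13994639] [-1.79995372e+02 -2.13005040e-02 -4.82793366e+00] 0.04551048729010977 [-0.71062006 -0.04333259 -0.72388613]
```

View pics/side4c.png

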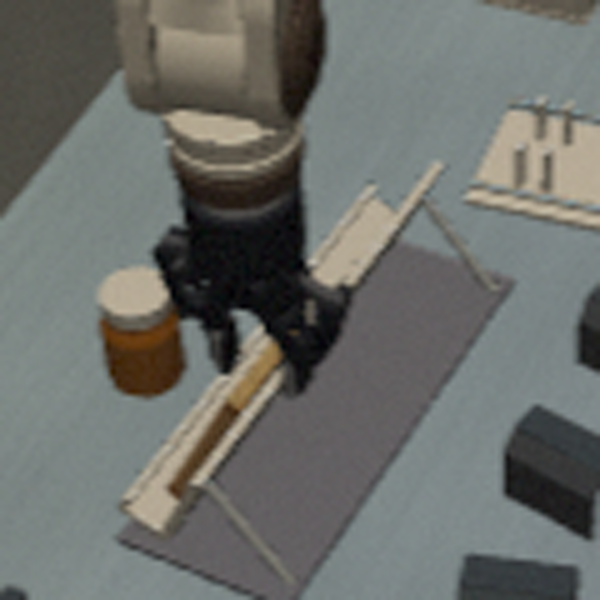

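{"method": "send_rows", "body": {
  "targets": [
    [0.47, 0, 0, 20, 0],
    [0.47, 0, 0, 50, 0],
    [0.47, 0, 0, 100, 0],
    [0.47, -30, -60, 110, 3],
    [0.47, -60, -120, 110, 6],
    [0.47, -85, -180, 110, 9.1],
    [0.47, -100, -240, 110, 9.1],
    [0.47, -110, -300, 110, 9.1],
    [0.47, -118, -360, 110, 9.1],
    [0.47, -123, -410, 110, 9.1]
  ]
}}

```text
time: 9.72
ee_pos: [0.5037, -0.3184, 0.25]
tcp_rot: [180.0, -0.0, 4.2]
wrist_force: [-0.1, -0.2, -0.3]
opening: 0.0455
```

```bash
python3 - <<'E'
from h import *
for n in ("side","top"):
    c=snap(n,n+"5");b=cv2.cvtColor(np.array(c["pixels"]),cv2.COLOR_RGB2BGR)
    cv2.imwrite("pics/%s5c.png"%n,cv2.resize(b[100:250,190:390] if n=="side" else b[130:280,210:410],None,fx=4,fy=4,interpolation=cv2.INTER_CUBIC))
o=bot.get_obs();print(o['ee_pos'],o['tcp_rot'],o['opening'],o['wrist_force'])
E
```

```text
[ 0.50309924 -0.32108062  0.24864011] [1.79974848e+02 6.68762041e-02 3.97538655e+00] 0.04536198002263839 [ 0.10401624 -0.11732875  0.35163656]
```

View pics/side5c.png

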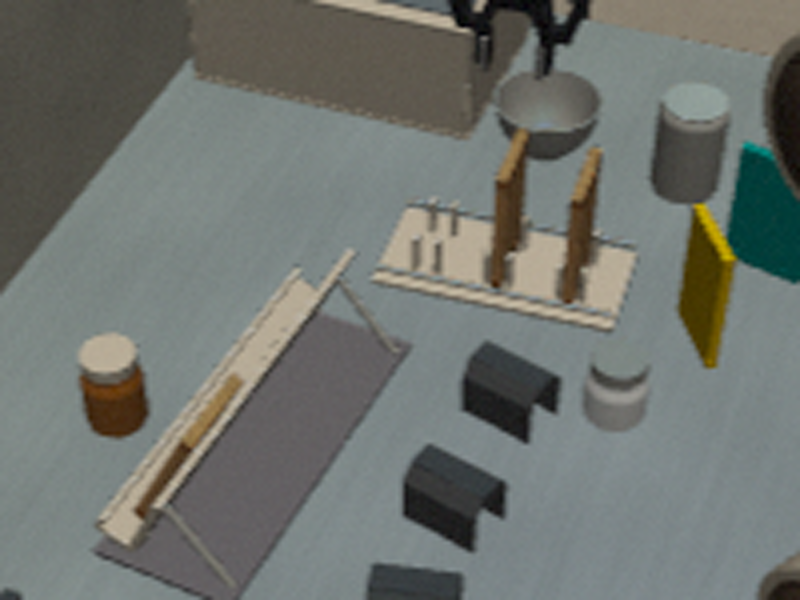

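View pics/top5c.png

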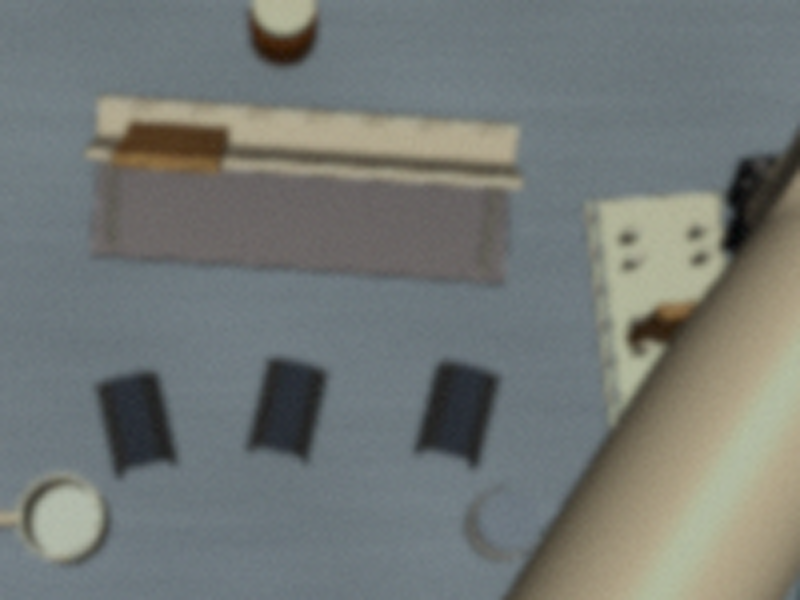

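```bash
python3 - <<'E'
from h import *
p,K,V=load("top5")
e=lambda cx,cy:(210+(cx+.5)/4-.5,130+(cy+.5)/4-.5)
def sf(P):
    a=np.radians(-4.8);F=np.array([.670,-.020,.034]);R=np.array([[np.cos(a),np.sin(a),0],[-np.sin(a),np.cos(a),0],[0,0,1]]);return (R@(P-F)*1e3).round(1)
print("foot front (exp x11.4,y110)",[sf(onz(K,V,*e(*q),.040)) for q in [(138,123),(229,129)]])
print("top back (exp x -59)",[sf(onz(K,V,*e(*q),.161)) for q in [(113,165),(222,173)]])
print("top front (exp x -47.8)",[sf(onz(K,V,*e(*q),.166)) for q in [(118,150),(226,158)]])
E
```

```text
foot front (exp x11.4,y110) [array([ 11.6, 146.6,   6. ]), array([11.7, 68.4,  6. ])]
top back (exp x -59) [array([-59.2, 152.4, 127. ]), array([-59.8,  66.4, 127. ])]
top front (exp x -47.8) [array([-48.1, 148.9, 132. ]), array([-48.7,  63.9, 132. ])]
```

The first board is seated as predicted: foot front 11.6 mm, top back -59 mm in the stand frame. Next is the middle board.

{"method": "send_rows", "body": {
  "targets": [
    [0.5, 1, -10, 0, 0],
    [0.5, 1, -10, -50, 0],
    [0.5, 1, -10, -100, 0],
    [0.5, 1, -10, -145, 0],
    [0.5, 1, -10, -145, 0],
    [1, 1, -10, -145, 0],
    [1, 1, -10, -145, 0],
    [1, 1, -10, -145, 0],
    [1, 1, -10, -145, 0],
    [1, 1, -10, -145, 0]
  ]
}}

```text
time: 11.08
ee_pos: [0.5059, -0.3266, 0.1077]
tcp_rot: [179.9, -0.1, 4.3]
wrist_force: [-3.0, 0.8, 5.7]
opening: 0.0118
```

{"method": "send_rows", "body": {
  "targets": [
    [1, 0, 0, 40, 0],
    [1, 0, 0, 85, 0],
    [1, 0, 0, 130, 0],
    [1, 0, 0, 175, 0],
    [1, 0, 0, 175, 0],
    [1, 0, 0, 175, 0]
  ]
}}

```text
time: 11.82
ee_pos: [0.5054, -0.3262, 0.2799]
tcp_rot: [180.0, -0.0, 4.3]
wrist_force: [-0.7, 0.6, -1.2]
opening: 0.0115
```

{"method": "send_rows", "body": {
  "targets": [
    [1, 20, 40, 0, 0],
    [1, 45, 85, 0, 0],
    [1, 72, 130, 0, -2],
    [1, 99, 178, 0, -4],
    [1, 126, 226, 0, -6],
    [1, 150, 270, 0, -8],
    [1, 165, 298, 0, -9.1],
    [1, 171.5, 309, 0, -9.1],
    [1, 171.5, 309, 0, -9.1],
    [1, 171.5, 309, 0, -9.1]
  ]
}}

```text
time: 13.08
ee_pos: [0.6763, -0.0183, 0.2798]
tcp_rot: [180.0, 0.0, -4.9]
wrist_force: [0.2, -0.6, -2.0]
opening: 0.0116
```

{"method": "send_rows", "body": {
  "targets": [
    [1, 0, 0, -30, 0],
    [1, 0, 0, -65, 0],
    [1, 0, 0, -95, 0],
    [1, 0, 0, -115, 0],
    [1, 0, 0, -125, 0],
    [1, 0, 0, -130, 0],
    [1, 0, 0, -134, 0],
    [1, 0, 0, -134, 0]
  ]
}}

```text
time: 14.08
ee_pos: [0.6769, -0.0172, 0.1461]
tcp_rot: [-180.0, -0.0, -4.8]
wrist_force: [0.1, -0.3, -1.9]
opening: 0.0113
```

```bash
python3 - <<'E'
from h import *
c=snap("side","side6");b=cv2.cvtColor(np.array(c["pixels"]),cv2.COLOR_RGB2BGR)
cv2.imwrite("pics/side6c.png",cv2.resize(b[110:250,190:310],None,fx=4.2,fy=4.2,interpolation=cv2.INTER_CUBIC))
E
```

```text
(no output)
```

View pics/side6c.png

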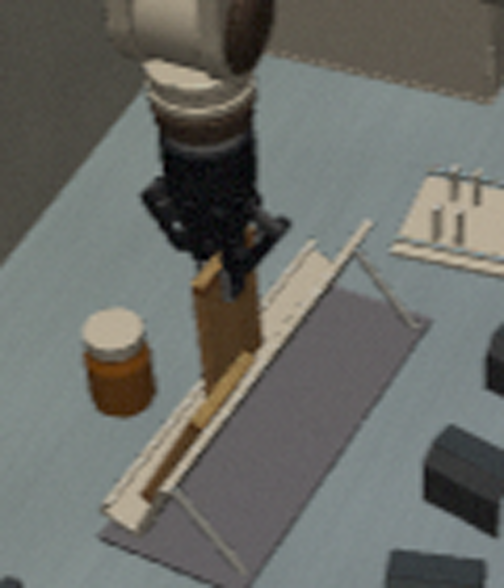

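The second board (crop 225,310) stands upright behind the lip, beside the first. Lowering to contact and tilting.

{"method": "send_rows", "body": {
  "targets": [
    [1, 0, 0, -3, 0],
    [1, 0, 0, -6, 0],
    [1, 0, 0, -7, 0],
    [1, 0, 0, -7, 0]
  ]
}}

```text
time: 14.62
ee_pos: [0.677, -0.017, 0.1405]
tcp_rot: [-180.0, -0.1, -4.8]
wrist_force: [-2.5, 0.3, 8.7]
opening: 0.0118
```

{"method": "send_rows", "body": {
  "targets": [
    [0.8, -3, 0.2, 1, 0],
    [0.75, -7, 0.5, 1, 0],
    [0.7, -12, 1, 1, 0],
    [0.62, -20, 1.7, 1, 0],
    [0.55, -28, 2.3, 1, 0],
    [0.5, -36, 3, 1, 0],
    [0.47, -45, 3.7, 1, 0],
    [0.47, -54, 4.5, 1, 0],
    [0.47, -62, 5.2, 1, 0],
    [0.47, -62, 5.2, 1, 0]
  ]
}}

```text
time: 15.88
ee_pos: [0.6144, -0.0119, 0.1401]
tcp_rot: [-180.0, -0.0, -4.8]
wrist_force: [0.4, -0.1, 0.2]
opening: 0.0451
```

{"method": "send_rows", "body": {
  "targets": [
    [0.47, 0, 0, 20, 0],
    [0.47, 0, 0, 50, 0],
    [0.47, 0, 0, 100, 0],
    [0.47, -30, -50, 110, 3],
    [0.47, -65, -100, 110, 6],
    [0.47, -100, -150, 110, 9.1],
    [0.47, -135, -200, 110, 9.1],
    [0.47, -165, -250, 110, 9.1],
    [0.47, -180, -290, 110, 9.1],
    [0.47, -184, -315, 110, 9.1]
  ]
}}

```text
time: 17.12
ee_pos: [0.4298, -0.3289, 0.2501]
tcp_rot: [180.0, -0.0, 4.2]
wrist_force: [0.6, 0.3, 0.6]
opening: 0.0454
```

```bash
python3 - <<'E'
from h import *
for n in ("side","top"):
    c=snap(n,n+"7");b=cv2.cvtColor(np.array(c["pixels"]),cv2.COLOR_RGB2BGR)
    cv2.imwrite("pics/%s7c.png"%n,cv2.resize(b[100:250,190:390] if n=="side" else b[130:280,210:410],None,fx=4,fy=4,interpolation=cv2.INTER_CUBIC))
o=bot.get_obs();print(o['ee_pos'],o['tcp_rot'],o['opening'],o['wrist_force'])
E
```

```text
[ 0.43016402 -0.32910235  0.24940228] [1.79986894e+02 1.47962902e-02 4.10305625e+00] 0.04542171563512314 [-0.10199994  0.96078874  0.23672082]
```

View pics/side7c.png

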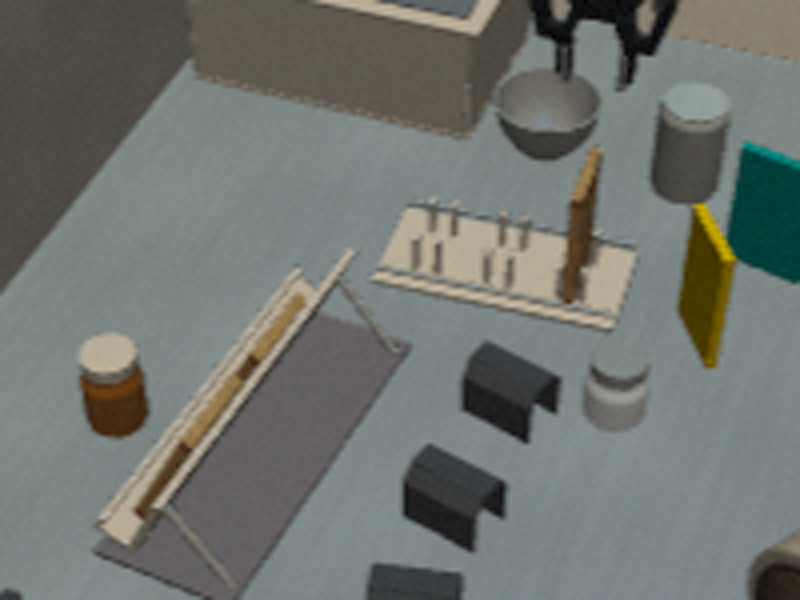

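View pics/top7c.png

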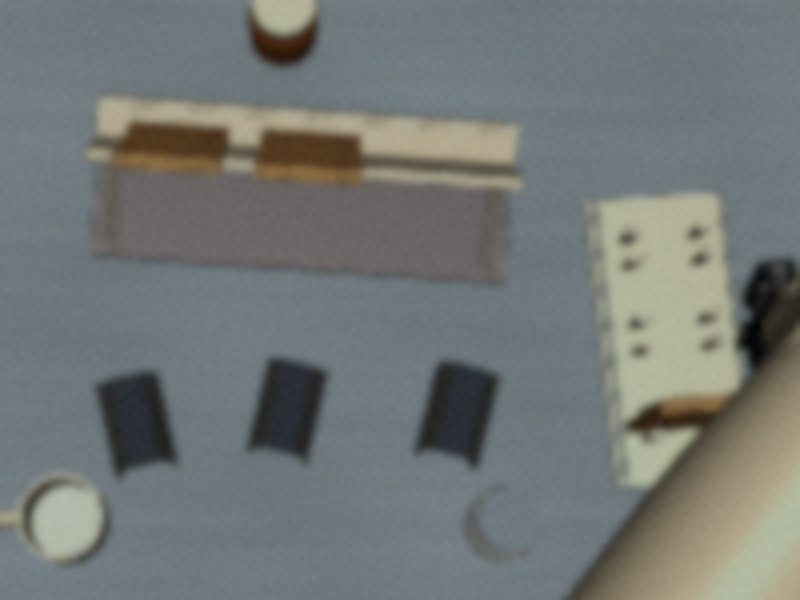

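Two boards lie flat on the slope (top crop 170,147 and 310,157). Fetching the third.

{"method": "send_rows", "body": {
  "targets": [
    [0.5, 0, 0, -50, 0],
    [0.5, 0, 0, -100, 0],
    [0.5, 0, 0, -145, 0],
    [0.5, 0, 0, -145, 0],
    [1, 0, 0, -145, 0],
    [1, 0, 0, -145, 0],
    [1, 0, 0, -145, 0],
    [1, 0, 0, -145, 0],
    [1, 0, 0, -145, 0]
  ]
}}

```text
time: 18.35
ee_pos: [0.4311, -0.3276, 0.1074]
tcp_rot: [179.9, -0.1, 4.2]
wrist_force: [-3.4, 1.0, 7.6]
opening: 0.0118
```

{"method": "send_rows", "body": {
  "targets": [
    [1, 0, 0, 40, 0],
    [1, 0, 0, 85, 0],
    [1, 0, 0, 130, 0],
    [1, 0, 0, 175, 0],
    [1, 0, 0, 175, 0],
    [1, 0, 0, 175, 0]
  ]
}}

```text
time: 19.1
ee_pos: [0.4309, -0.327, 0.2799]
tcp_rot: [180.0, -0.0, 4.3]
wrist_force: [-0.3, 0.1, -1.7]
opening: 0.0115
```

{"method": "send_rows", "body": {
  "targets": [
    [1, 35, 28, 0, 0],
    [1, 72, 60, 0, 0],
    [1, 110, 92, 0, -2],
    [1, 148, 124, 0, -4],
    [1, 185, 155, 0, -6],
    [1, 215, 180, 0, -8],
    [1, 232, 194, 0, -9.1],
    [1, 237, 198, 0, -9.1],
    [1, 237, 198, 0, -9.1],
    [1, 237, 198, 0, -9.1]
  ]
}}

```text
time: 20.35
ee_pos: [0.6671, -0.1298, 0.28]
tcp_rot: [180.0, 0.0, -4.9]
wrist_force: [-0.4, -0.1, -0.3]
opening: 0.0119
```

{"method": "send_rows", "body": {
  "targets": [
    [1, 0, 0, -30, 0],
    [1, 0, 0, -65, 0],
    [1, 0, 0, -95, 0],
    [1, 0, 0, -115, 0],
    [1, 0, 0, -125, 0],
    [1, 0, 0, -130, 0],
    [1, 0, 0, -134, 0],
    [1, 0, 0, -138, 0],
    [1, 0, 0, -140, 0],
    [1, 0, 0, -140, 0]
  ]
}}

```text
time: 21.6
ee_pos: [0.668, -0.1289, 0.1407]
tcp_rot: [180.0, -0.1, -4.8]
wrist_force: [-0.8, 0.1, 3.6]
opening: 0.0119
```

```bash
python3 - <<'E'
from h import *
c=snap("side","side8");b=cv2.cvtColor(np.array(c["pixels"]),cv2.COLOR_RGB2BGR)
cv2.imwrite("pics/side8c.png",cv2.resize(b[110:250,190:310],None,fx=4.2,fy=4.2,interpolation=cv2.INTER_CUBIC))
E
```

```text
(no output)
```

View pics/side8c.png

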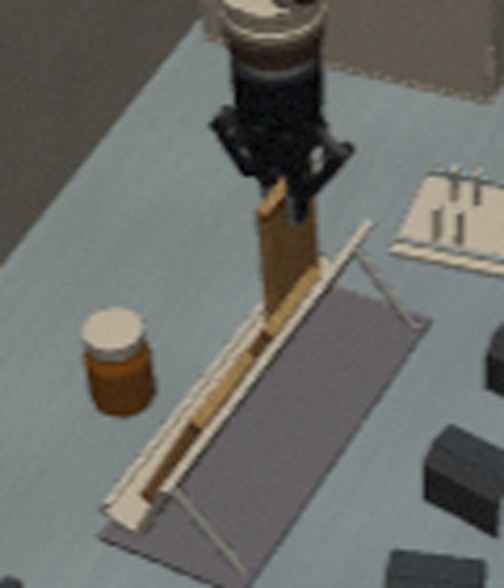

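{"method": "send_rows", "body": {
  "targets": [
    [1, 0, 0, -1, 0],
    [0.8, -3, 0.2, 0, 0],
    [0.75, -7, 0.5, 0, 0],
    [0.7, -12, 1, 0, 0],
    [0.62, -20, 1.7, 0, 0],
    [0.55, -28, 2.3, 0, 0],
    [0.5, -36, 3, 0, 0],
    [0.47, -45, 3.7, 0, 0],
    [0.47, -54, 4.5, 0, 0],
    [0.47, -62, 5.2, 0, 0]
  ]
}}

```text
time: 22.9
ee_pos: [0.6052, -0.1237, 0.1399]
tcp_rot: [180.0, -0.0, -4.8]
wrist_force: [-0.3, 0.0, 0.7]
opening: 0.0452
```

{"method": "send_rows", "body": {
  "targets": [
    [0.47, 0, 0, 0, 0],
    [0.47, 0, 0, 20, 0],
    [0.47, 0, 0, 50, 0],
    [0.47, 0, 0, 100, 0],
    [0.4, -40, -40, 110, 0],
    [0.3, -80, -80, 110, 0],
    [0.2, -120, -120, 110, 0],
    [0.1, -150, -160, 110, 0],
    [0, -180, -200, 110, 0],
    [0, -200, -230, 110, 0]
  ]
}}

```text
time: 24.15
ee_pos: [0.4046, -0.3553, 0.25]
tcp_rot: [180.0, -0.0, -4.9]
wrist_force: [0.6, -0.7, 1.2]
opening: 0.0852
```

```bash
python3 - <<'E'
from h import *
for n in ("side","top"):
    c=snap(n,n+"9");b=cv2.cvtColor(np.array(c["pixels"]),cv2.COLOR_RGB2BGR)
    cv2.imwrite("pics/%s9c.png"%n,cv2.resize(b[100:250,190:390] if n=="side" else b[130:280,210:410],None,fx=4,fy=4,interpolation=cv2.INTER_CUBIC))
o=bot.get_obs();print(o['time'],o['ee_pos'],o['tcp_rot'],o['opening'],o['wrist_force'])
p,K,V=load("top9")
h=cv2.cvtColor(p,cv2.COLOR_RGB2HSV)
m=((h[...,2]<75)).astype(np.uint8); m[:, :225]=0;m[:,345:]=0;m[:215]=0;m[252:]=0
n,l,s,c=cv2.connectedComponentsWithStats(m)
for i in range(1,n):
    if s[i,4]<15: continue
    ys,xs=np.nonzero(l==i); rc=cv2.minAreaRect(np.c_[xs,ys].astype(np.float32))
    print(rc,(onz(K,V,*c[i],.06)*1e3).round(0))
E
```

```text
24.25 [ 0.40414978 -0.35618867  0.2497509 ] [ 1.79961925e+02  4.29188571e-03 -5.03041705e+00] 0.08557607536588258 [1.04545533 0.10315194 0.47352835]
((281.558837890625, 231.7352752685547), (14.859737396240234, 22.235376358032227), 12.528807640075684) [443.   1.  60.]
((323.97064208984375, 232.61766052246094), (15.279743194580078, 22.55581283569336), 14.03624439239502) [ 438. -139.   60.]
((243.50279235839844, 234.84548950195312), (22.11118507385254, 15.290447235107422), 77.00537872314453) [434. 126.  60.]
```

View pics/side9c.png

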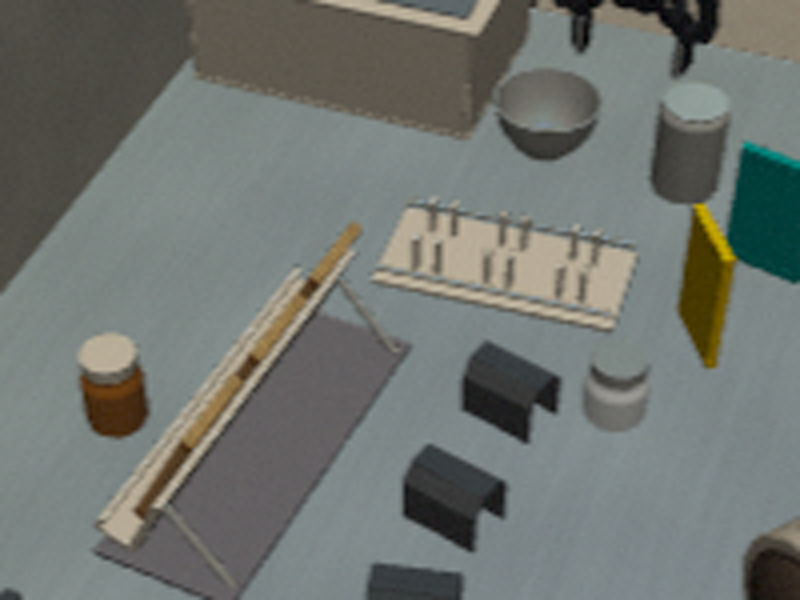

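View pics/top9c.png

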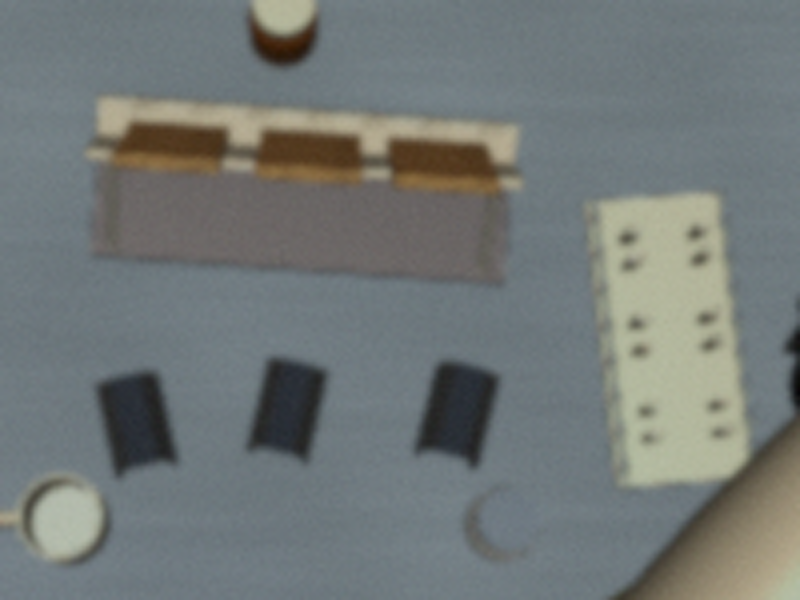

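All three boards sit on the stand (top crop 170,147 / 310,157 / 445,165) and the rack is empty. Next I measure the bar more precisely and check the joints.

```bash
python3 - <<'E'
from h import *
o=bot.get_obs();print(o['q'].round(1),o['tcp_rot'].round(1))
p,K,V=load("top9")
for v in (170,200,230,260):
    print(v,[int(x) for x in p[v,164:196].sum(1)/3])
p2,K2,V2=load("side9")
b=cv2.cvtColor(p2,cv2.COLOR_RGB2BGR)
cv2.imwrite("pics/bar.png",cv2.resize(b[235:330,175:335],None,fx=5,fy=5,interpolation=cv2.INTER_CUBIC))
b=cv2.cvtColor(p,cv2.COLOR_RGB2BGR)
cv2.imwrite("pics/bart.png",cv2.resize(b[145:290,155:215],None,fx=4,fy=4,interpolation=cv2.INTER_CUBIC))
E
```

```text
[-41.4   3.8  10.9  97.1  -0.   53.7] [180.   0.  -5.]
170 [120, 122, 123, 121, 118, 113, 112, 112, 117, 110, 101, 85, 76, 66, 52, 30, 22, 23, 23, 24, 40, 63, 83, 96, 101, 100, 99, 100, 99, 108, 115, 122]
200 [123, 123, 123, 120, 118, 116, 111, 106, 110, 113, 113, 109, 96, 84, 88, 98, 103, 104, 103, 106, 105, 106, 106, 104, 104, 106, 106, 106, 101, 101, 106, 117]
230 [121, 122, 120, 121, 120, 121, 120, 118, 115, 112, 114, 116, 110, 100, 88, 90, 102, 110, 112, 109, 108, 111, 110, 112, 114, 111, 110, 110, 113, 110, 112, 103]
260 [118, 119, 119, 119, 118, 116, 118, 118, 113, 108, 108, 113, 116, 113, 106, 96, 89, 100, 109, 115, 116, 117, 116, 117, 115, 117, 118, 117, 119, 119, 117, 117]
```

View pics/bar.png

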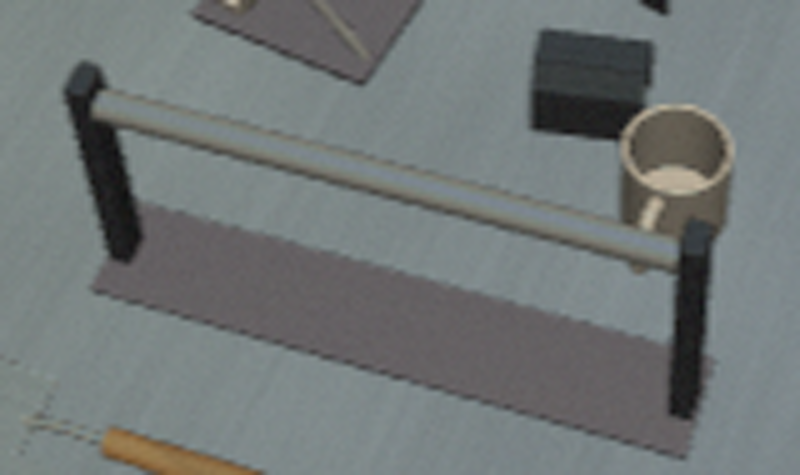

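View pics/bart.png

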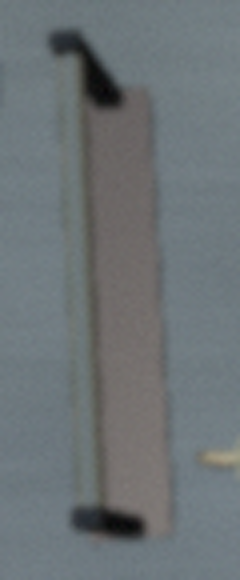

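```bash
python3 - <<'E'
from h import *
p,K,V=load("top9");p2,K2,V2=load("side9")
P=np.array([onz(K,V,u,v,.16) for u,v in ((174.2,200),(175.7,230),(176.9,260))]);print((P*1e3).round(1))
d=P[0]-P[2];print(np.degrees(np.arctan2(d[1],d[0])))
b=cv2.resize(cv2.cvtColor(p2,cv2.COLOR_RGB2BGR)[235:330,175:335],None,fx=5,fy=5,interpolation=cv2.INTER_CUBIC)
M=np.array([.4876,.3283,.16]);a=np.radians(4.3)
for t in (-185,-100,0,100,185):
    X=M+np.array([np.cos(a),np.sin(a),0])*t/1e3; print(t,(X*1e3).round(0))
    q=(proj(K2,V2,X)[0]+.5-[175,235])*5; cv2.circle(b,tuple(int(x) for x in q),3,(0,0,255),-1)
cv2.imwrite("pics/bar2.png",b)
E
```

```text
[[533.5 334.2 160. ]
 [439.5 327.3 160. ]
 [347.7 321.4 160. ]]
3.9504031639827244
-185 [303. 314. 160.]
-100 [388. 321. 160.]
0 [488. 328. 160.]
100 [587. 336. 160.]
185 [672. 342. 160.]
```

View pics/bar2.png

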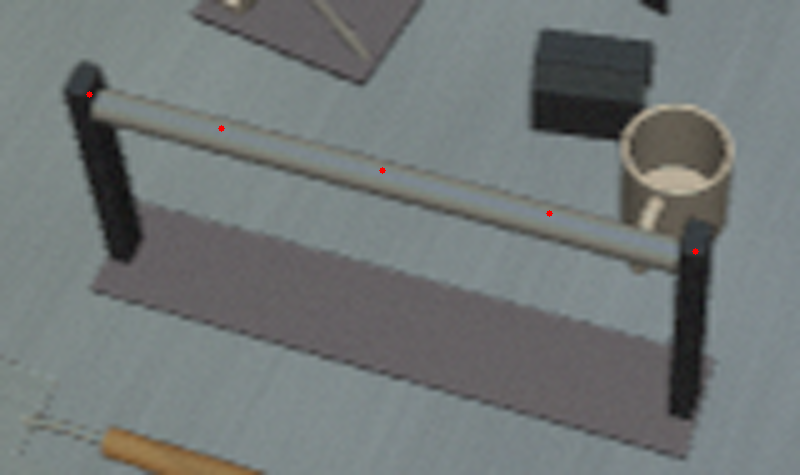

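{"method": "send_rows", "body": {
  "targets": [
    [0, 5, 30, 0, 10],
    [0, 10, 60, 0, 20],
    [0, 15, 90, 0, 30],
    [0, 20, 120, 0, 40],
    [0, 25, 150, 0, 50],
    [0, 30, 180, 0, 60],
    [0, 34, 205, 0, 70],
    [0, 36, 217, 0, 79.5],
    [0, 36, 217, 0, 79.5],
    [0, 36, 217, -50, 79.5]
  ]
}}

```text
time: 25.5
ee_pos: [0.4437, -0.1372, 0.2022]
tcp_rot: [179.6, 0.0, 74.4]
wrist_force: [0.0, 0.2, -0.3]
opening: 0.0854
```

```bash
python3 - <<'E'
from h import *
c=snap("side","side10");b=cv2.cvtColor(np.array(c["pixels"]),cv2.COLOR_RGB2BGR)
cv2.imwrite("pics/s10.png",cv2.resize(b[100:300,220:420],None,fx=3,fy=3,interpolation=cv2.INTER_CUBIC))
o=bot.get_obs();print(o['ee_pos'],o['tcp_rot'])
E
```

```text
[ 0.44018511 -0.13636117  0.19272353] [-1.79622439e+02 -5.35385236e-03  7.44320101e+01]
```

View pics/s10.png

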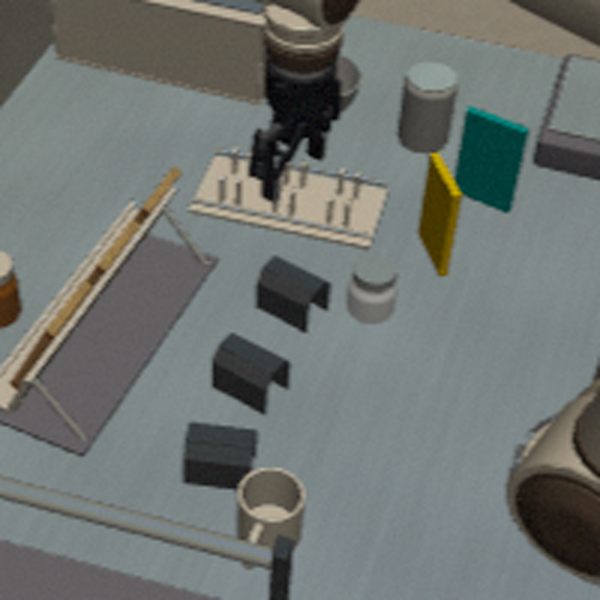

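The gripper is over the right-hand mould (crop 295,290), jaws across its width. Lowering.

{"method": "send_rows", "body": {
  "targets": [
    [0, 0, -1, -45, 0],
    [0, 0, -1, -90, 0],
    [0, 0, -1, -130, 0],
    [0, 0, -1, -165, 0],
    [0, 0, -1, -188, 0],
    [0, 0, -1, -188, 0],
    [1, 0, -1, -188, 0],
    [1, 0, -1, -188, 0],
    [1, 0, -1, -188, 0],
    [1, 0, -1, -188, 0]
  ],
  "squeeze": 45
}}

```text
time: 26.8
ee_pos: [0.4428, -0.1383, 0.0135]
tcp_rot: [179.8, 0.0, 74.6]
wrist_force: [-0.9, -1.3, 7.1]
opening: 0.0515
```

{"method": "send_rows", "body": {
  "targets": [
    [1, 0, 0, 30, 0],
    [1, 0, 0, 75, 0],
    [1, 0, 0, 120, 0],
    [1, 0, 0, 165, 0],
    [1, 0, 0, 205, 0],
    [1, 0, 0, 237, 0],
    [1, 0, 0, 237, 0]
  ]
}}

```text
time: 27.68
ee_pos: [0.4425, -0.138, 0.2515]
tcp_rot: [179.7, 0.0, 74.6]
wrist_force: [0.4, 0.4, -2.0]
opening: 0.0511
```

{"method": "send_rows", "body": {
  "targets": [
    [1, 15, 50, 0, 2],
    [1, 30, 105, 0, 5],
    [1, 45, 160, 0, 8],
    [1, 60, 215, 0, 11],
    [1, 75, 270, 0, 14],
    [1, 90, 325, 0, 17],
    [1, 104, 375, 0, 19.6],
    [1, 118, 425, 0, 19.6],
    [1, 130, 465, 0, 19.6],
    [1, 131, 475, 0, 19.6]
  ]
}}

```text
time: 28.92
ee_pos: [0.5726, 0.3395, 0.246]
tcp_rot: [-179.8, 0.1, 94.4]
wrist_force: [0.5, -0.9, -2.0]
opening: 0.0515
```

{"method": "send_rows", "body": {
  "targets": [
    [1, 0, 0, 0, 0],
    [1, 0, 0, -20, 0],
    [1, 0, 0, -40, 0],
    [1, 0, 0, -40, 0]
  ]
}}

```text
time: 29.42
ee_pos: [0.5721, 0.3356, 0.2076]
tcp_rot: [-179.9, 0.1, 94.2]
wrist_force: [0.1, 0.3, -2.7]
opening: 0.0513
```

```bash
python3 - <<'E'
from h import *
for n in ("side","top"):
    c=snap(n,n+"11");b=cv2.cvtColor(np.array(c["pixels"]),cv2.COLOR_RGB2BGR)
    cv2.imwrite("pics/%s11c.png"%n,cv2.resize(b[150:340,170:360] if n=="side" else b[130:290,130:340],None,fx=3.1,fy=3.1,interpolation=cv2.INTER_CUBIC))
o=bot.get_obs();print(o['ee_pos'],o['tcp_rot'],o['opening'])
E
```

```text
[0.57274852 0.33632286 0.20978679] [ 1.79968467e+02 -9.82882288e-03  9.42110400e+01] 0.05102989960403794
```

View pics/side11c.png

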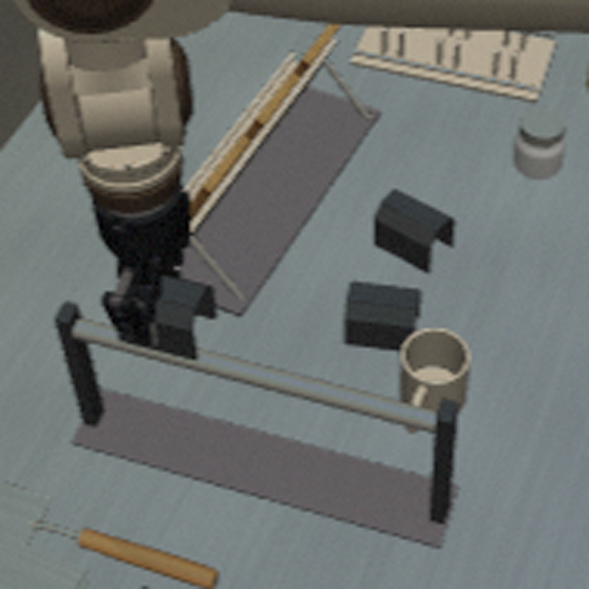

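View pics/top11c.png

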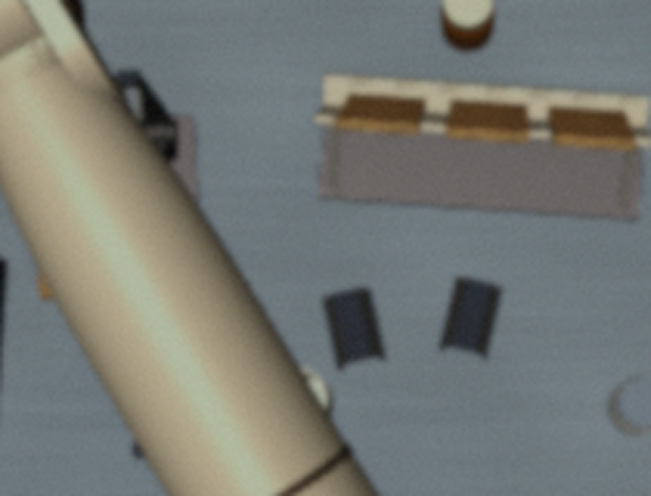

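```bash
python3 - <<'E'
from h import *
p,K,V=load("side11")
e=lambda cx,cy:(170+(cx+.5)/3.1-.5,150+(cy+.5)/3.1-.5)
print(onz(K,V,*e(196,357),.196), onz(K,V,*e(193,306),.241))
a=np.radians(4.2);M=np.array([.5727,.3363,.196])
b=cv2.resize(cv2.cvtColor(p,cv2.COLOR_RGB2BGR)[220:300,180:260],None,fx=7,fy=7,interpolation=cv2.INTER_CUBIC)
for x in (-38,38):
  for y,z in ((26,0),(26,45),(-26,0),(-26,45)):
    X=M+np.array([np.cos(a)*x-np.sin(a)*y,np.sin(a)*x+np.cos(a)*y,z])/1e3
    q=(proj(K,V,X)[0]+.5-[180,220])*7; cv2.circle(b,tuple(int(t) for t in q),3,(0,0,255),-1)
cv2.imwrite("pics/m11.png",b)
E
```

```text
[0.5274109 0.3573522 0.196    ] [0.53609044 0.33620798 0.241     ]
```

View pics/m11.png

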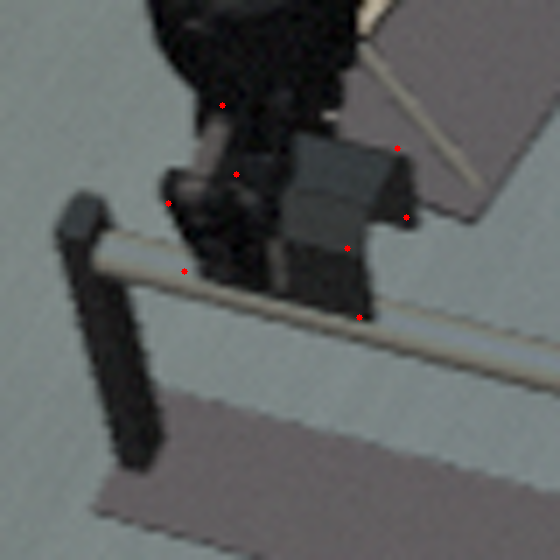

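{"method": "send_rows", "body": {
  "targets": [
    [1, 0, 0, -25, 0],
    [1, 0, 0, -50, 0],
    [1, 0, 0, -65, 0],
    [1, 0, 0, -74, 0],
    [1, 0, 0, -79, 0],
    [1, 0, 0, -79, 0]
  ]
}}

```text
time: 30.28
ee_pos: [0.5729, 0.3373, 0.1301]
tcp_rot: [180.0, -0.0, 94.3]
wrist_force: [0.8, 1.0, -1.9]
opening: 0.0515
```

{"method": "send_rows", "body": {
  "targets": [
    [1, 0, 0, -2, 0],
    [1, 0, 0, -4, 0],
    [1, 0, 0, -4, 0]
  ]
}}

```text
time: 30.65
ee_pos: [0.5731, 0.3375, 0.1275]
tcp_rot: [179.9, -0.1, 94.3]
wrist_force: [-1.8, -1.3, 5.5]
opening: 0.0516
```

Contact came at the predicted height (127.5 mm). Opening and lifting away.

{"method": "send_rows", "body": {
  "targets": [
    [0.35, 0, 0, 0, 0],
    [0.2, 0, 0, 0, 0],
    [0.1, 0, 0, 0, 0],
    [0.1, 0, 0, 0, 0],
    [0.1, 0, 0, 30, 0],
    [0.1, 0, 0, 75, 0],
    [0, 0, 0, 125, 0],
    [0, -30, -40, 125, 0],
    [0, -60, -80, 125, 0],
    [0, -90, -130, 125, 0]
  ]
}}

```text
time: 31.9
ee_pos: [0.4819, 0.2065, 0.2505]
tcp_rot: [180.0, 0.0, 94.3]
wrist_force: [-0.3, -0.6, 0.5]
opening: 0.0856
```

```bash
python3 - <<'E'
from h import *
for n in ("side","top"):
    c=snap(n,n+"12");b=cv2.cvtColor(np.array(c["pixels"]),cv2.COLOR_RGB2BGR)
    cv2.imwrite("pics/%s12c.png"%n,cv2.resize(b[150:340,170:360] if n=="side" else b[130:290,130:340],None,fx=3.1,fy=3.1,interpolation=cv2.INTER_CUBIC))
o=bot.get_obs();print(o['ee_pos'],o['tcp_rot'],o['opening'])
E
```

```text
[0.48020782 0.20391674 0.25169893] [1.79995125e+02 3.49860491e-02 9.41496896e+01] 0.085281497392748
```

View pics/side12c.png

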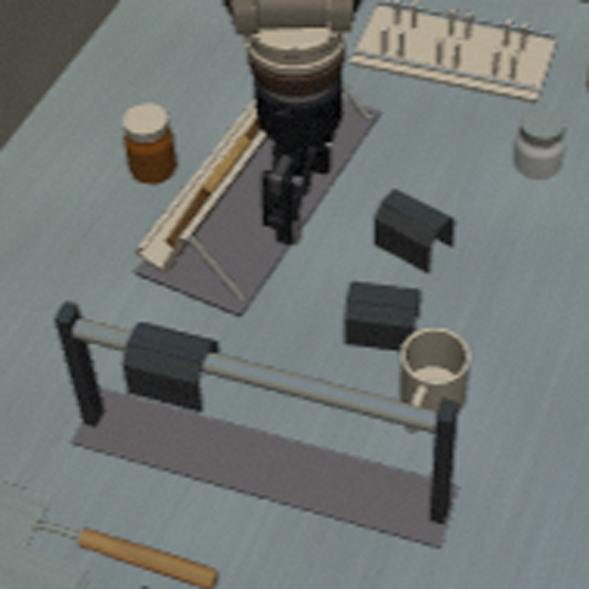

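View pics/top12c.png

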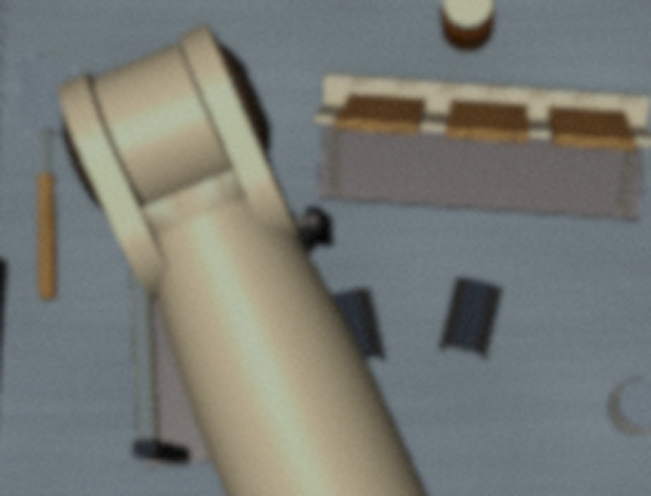

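The first mould hangs on the bar (crop 165,365); the other two are where they were. Fetching the middle one.

{"method": "send_rows", "body": {
  "targets": [
    [0, -8, -40, 0, -3],
    [0, -17, -90, 0, -8],
    [0, -27, -140, 0, -13],
    [0, -36, -180, 0, -17.8],
    [0, -42, -205, 0, -17.8],
    [0, -42, -205, 0, -17.8],
    [0, -42, -205, -40, -17.8],
    [0, -42, -205, -85, -17.8],
    [0, -42, -205, -120, -17.8],
    [0, -42, -205, -120, -17.8]
  ]
}}

```text
time: 33.25
ee_pos: [0.4397, 0.0031, 0.1287]
tcp_rot: [-179.8, 0.0, 76.5]
wrist_force: [-0.3, 0.2, 0.7]
opening: 0.0857
```

```bash
python3 - <<'E'
from h import *
c=snap("side","side13");b=cv2.cvtColor(np.array(c["pixels"]),cv2.COLOR_RGB2BGR)
cv2.imwrite("pics/s13.png",cv2.resize(b[130:290,220:380],None,fx=3.5,fy=3.5,interpolation=cv2.INTER_CUBIC))
o=bot.get_obs();print(o['ee_pos'],o['tcp_rot'])
E
```

```text
[0.44062694 0.00299777 0.13076755] [-1.79924063e+02  1.05632211e-02  7.65200225e+01]
```

View pics/s13.png

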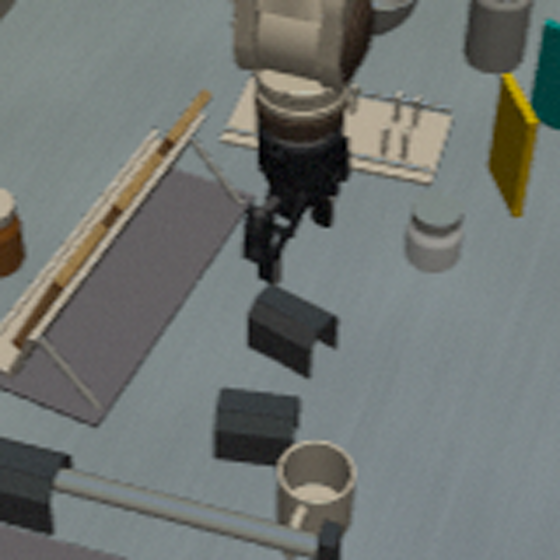

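{"method": "send_rows", "body": {
  "targets": [
    [0, 0, -1, -40, 0],
    [0, 0, -1, -80, 0],
    [0, 0, -1, -108, 0],
    [0, 0, -1, -119, 0],
    [0, 0, -1, -119, 0],
    [1, 0, -1, -119, 0],
    [1, 0, -1, -119, 0],
    [1, 0, -1, -119, 0],
    [1, 0, -1, -119, 0],
    [1, 0, -1, -119, 0]
  ]
}}

```text
time: 34.55
ee_pos: [0.4417, 0.0013, 0.0133]
tcp_rot: [179.9, -0.0, 76.5]
wrist_force: [-1.3, 0.7, 6.5]
opening: 0.0515
```

{"method": "send_rows", "body": {
  "targets": [
    [1, 0, 0, 30, 0],
    [1, 0, 0, 75, 0],
    [1, 0, 0, 120, 0],
    [1, 0, 0, 165, 0],
    [1, 0, 0, 205, 0],
    [1, 0, 0, 237, 0],
    [1, 0, 0, 237, 0]
  ]
}}

```text
time: 35.42
ee_pos: [0.4416, 0.0013, 0.2513]
tcp_rot: [179.8, -0.1, 76.5]
wrist_force: [-0.7, 0.4, -2.0]
opening: 0.0509
```

{"method": "send_rows", "body": {
  "targets": [
    [1, 5, 45, 0, 2],
    [1, 11, 95, 0, 5],
    [1, 17, 145, 0, 8],
    [1, 24, 195, 0, 11],
    [1, 30, 245, 0, 14],
    [1, 36, 290, 0, 17.7],
    [1, 40, 320, 0, 17.7],
    [1, 41.5, 329, 0, 17.7],
    [1, 41.5, 329, 0, 17.7],
    [1, 41.5, 329, -40, 17.7]
  ]
}}

```text
time: 36.67
ee_pos: [0.4834, 0.33, 0.2111]
tcp_rot: [179.7, -0.1, 94.1]
wrist_force: [0.2, 0.1, -1.7]
opening: 0.0514
```

{"method": "send_rows", "body": {
  "targets": [
    [1, 0, 0, 0, 0],
    [1, 0, 0, -25, 0],
    [1, 0, 0, -50, 0],
    [1, 0, 0, -65, 0],
    [1, 0, 0, -74, 0],
    [1, 0, 0, -79, 0],
    [1, 0, 0, -79, 0]
  ]
}}

```text
time: 37.55
ee_pos: [0.4824, 0.3303, 0.1301]
tcp_rot: [180.0, -0.0, 94.2]
wrist_force: [0.4, -0.4, -2.1]
opening: 0.0513
```

{"method": "send_rows", "body": {
  "targets": [
    [1, 0, 0, -2, 0],
    [1, 0, 0, -4, 0],
    [1, 0, 0, -4, 0]
  ]
}}

```text
time: 37.92
ee_pos: [0.4825, 0.3305, 0.1272]
tcp_rot: [179.9, -0.1, 94.2]
wrist_force: [-1.5, -1.2, 5.7]
opening: 0.0513
```

```bash
python3 - <<'E'
from h import *
c=snap("side","side14");b=cv2.cvtColor(np.array(c["pixels"]),cv2.COLOR_RGB2BGR)
cv2.imwrite("pics/s14.png",cv2.resize(b[200:340,170:340],None,fx=4,fy=4,interpolation=cv2.INTER_CUBIC))
E
```

```text
(no output)
```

View pics/s14.png

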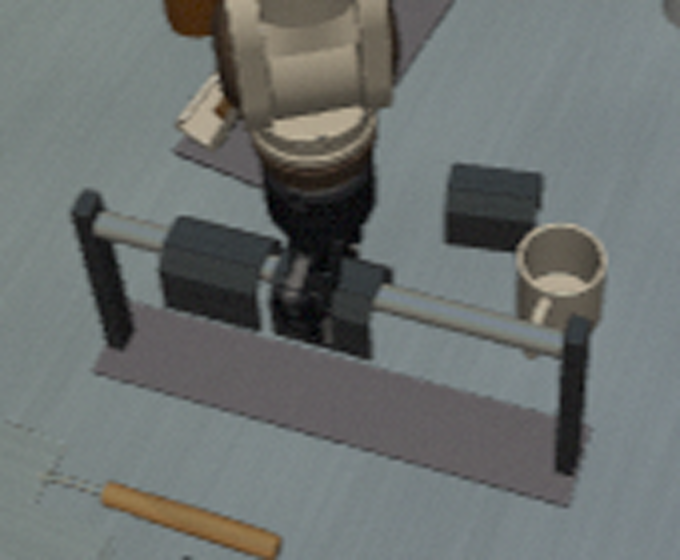

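The middle mould (crop 335,310) sits on the bar with a small gap to the first. Releasing, then moving clear to look again at the last one.

{"method": "send_rows", "body": {
  "targets": [
    [0.35, 0, 0, 0, 0],
    [0.2, 0, 0, 0, 0],
    [0.1, 0, 0, 0, 0],
    [0.1, 0, 0, 0, 0],
    [0.1, 0, 0, 30, 0],
    [0.1, 0, 0, 75, 0],
    [0, 0, 0, 125, 0],
    [0, -10, -50, 125, 0],
    [0, -20, -100, 125, 0],
    [0, -30, -160, 125, 0]
  ]
}}

```text
time: 39.22
ee_pos: [0.4518, 0.1692, 0.2507]
tcp_rot: [180.0, 0.0, 94.2]
wrist_force: [0.6, -1.3, 0.3]
opening: 0.0855
```

{"method": "send_rows", "body": {
  "targets": [
    [0, 0, -55, 0, 0],
    [0, 0, -110, 0, 0],
    [0, 0, -165, 0, 0],
    [0, 0, -220, 0, 0],
    [0, 0, -250, 0, 0],
    [0, 0, -250, 0, 0]
  ]
}}

```text
time: 39.98
ee_pos: [0.4521, -0.0814, 0.2507]
tcp_rot: [-180.0, 0.0, 94.0]
wrist_force: [0.1, -0.6, -0.2]
opening: 0.0857
```

```bash
python3 - <<'E'
from h import *
for n in ("side","top"):
    c=snap(n,n+"15");b=cv2.cvtColor(np.array(c["pixels"]),cv2.COLOR_RGB2BGR)
    cv2.imwrite("pics/%s15c.png"%n,cv2.resize(b[150:340,170:360] if n=="side" else b[130:290,130:340],None,fx=3.1,fy=3.1,interpolation=cv2.INTER_CUBIC))
o=bot.get_obs();print(o['ee_pos'],o['tcp_rot'],o['opening'])
p,K,V=load("top15")
h=cv2.cvtColor(p,cv2.COLOR_RGB2HSV)
m=((h[...,2]<75)).astype(np.uint8); m[:, :215]=0;m[:,280:]=0;m[:208]=0;m[270:]=0
n,l,s,c=cv2.connectedComponentsWithStats(m)
for i in range(1,n):
    if s[i,4]<15: continue
    ys,xs=np.nonzero(l==i); rc=cv2.minAreaRect(np.c_[xs,ys].astype(np.float32))
    print(rc,np.array([onz(K,V,*q,.06)*1e3 for q in cv2.boxPoints(rc)]).round(0).tolist(),(onz(K,V,*c[i],.06)*1e3).round(0))
E
```

```text
[ 0.45221488 -0.07966417  0.25078353] [-1.79997953e+02 -1.38063578e-02  9.41217449e+01] 0.08514721742939191
((243.55897521972656, 234.755615234375), (22.261091232299805, 15.140541076660156), 77.00537872314453) [[465.0, 159.0, 60.0], [476.0, 110.0, 60.0], [404.0, 94.0, 60.0], [393.0, 142.0, 60.0]] [434. 126.  60.]
```

View pics/side15c.png

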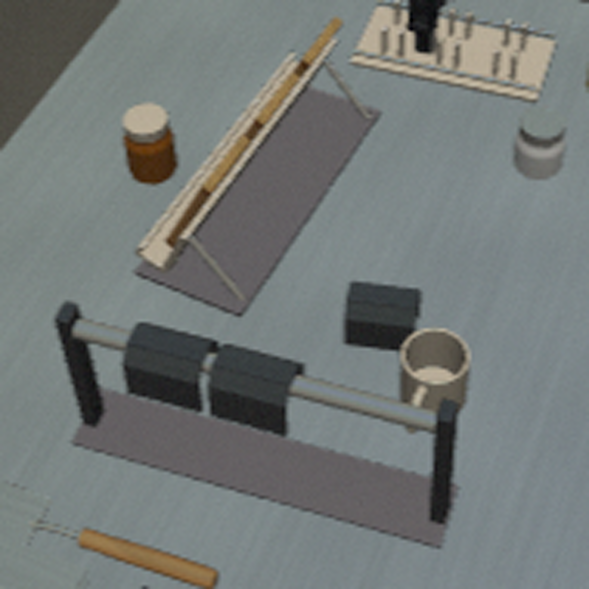

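View pics/top15c.png

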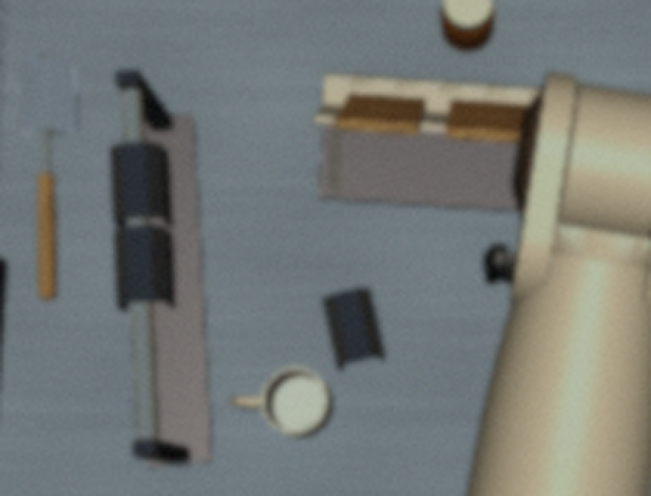

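Two moulds hang side by side (crop 165,365 and 255,388). The last is still at (434,126), next to the mug with room for the fingers.

{"method": "send_rows", "body": {
  "targets": [
    [0.1, -3, 40, 0, 2],
    [0.1, -8, 90, 0, 4],
    [0.1, -13, 140, 0, 6],
    [0.1, -18, 185, 0, 8.5],
    [0.1, -19.5, 206.5, 0, 8.5],
    [0.1, -19.5, 206.5, 0, 8.5],
    [0.1, -19.5, 206.5, -40, 8.5],
    [0.1, -19.5, 206.5, -85, 8.5],
    [0.1, -19.5, 206.5, -120, 8.5],
    [0.1, -19.5, 206.5, -120, 8.5]
  ]
}}

```text
time: 41.32
ee_pos: [0.4313, 0.1261, 0.1288]
tcp_rot: [-179.8, 0.0, 102.7]
wrist_force: [0.9, -0.3, 0.5]
opening: 0.0769
```

```bash
python3 - <<'E'
from h import *
c=snap("side","side16");b=cv2.cvtColor(np.array(c["pixels"]),cv2.COLOR_RGB2BGR)
cv2.imwrite("pics/s16.png",cv2.resize(b[160:300,220:380],None,fx=4,fy=4,interpolation=cv2.INTER_CUBIC))
o=bot.get_obs();print(o['ee_pos'],o['tcp_rot'],o['opening'])
E
```

```text
[0.43227535 0.1263952  0.13085533] [-1.79929627e+02  1.23057760e-02  1.02662798e+02] 0.07687576386514042
```

View pics/s16.png

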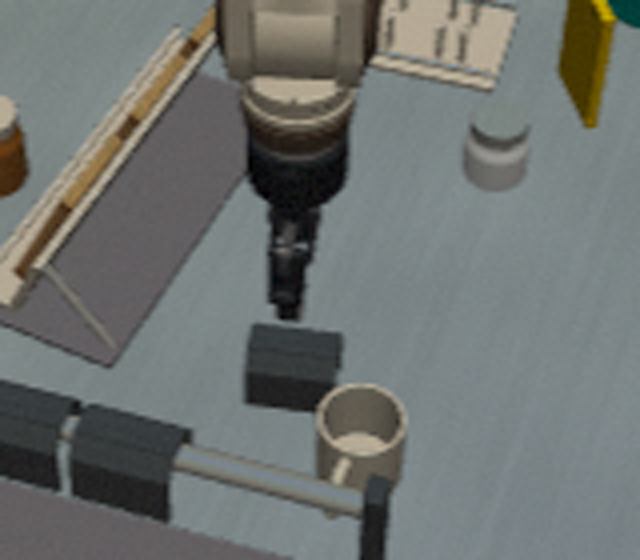

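The jaws stand above the mould (crop 293,350), and the mug (360,440) is clear of the finger path. Lowering, gripping and lifting.

{"method": "send_rows", "body": {
  "targets": [
    [0.1, 0, 0.5, -40, 0],
    [0.1, 0, 0.5, -80, 0],
    [0.1, 0, 0.5, -108, 0],
    [0.1, 0, 0.5, -119, 0],
    [0.1, 0, 0.5, -119, 0],
    [1, 0, 0.5, -119, 0],
    [1, 0, 0.5, -119, 0],
    [1, 0, 0.5, -119, 0],
    [1, 0, 0.5, -119, 0],
    [1, 0, 0.5, -119, 0]
  ]
}}

```text
time: 42.62
ee_pos: [0.4338, 0.1276, 0.0135]
tcp_rot: [179.8, -0.0, 102.7]
wrist_force: [-0.2, 0.5, 6.7]
opening: 0.0514
```

{"method": "send_rows", "body": {
  "targets": [
    [1, 0, 0, 30, 0],
    [1, 0, 0, 75, 0],
    [1, 0, 0, 120, 0],
    [1, 0, 0, 165, 0],
    [1, 0, 0, 205, 0],
    [1, 0, 0, 237, 0],
    [1, 0, 0, 237, 0]
  ]
}}

```text
time: 43.5
ee_pos: [0.4336, 0.1275, 0.2516]
tcp_rot: [179.7, -0.0, 102.7]
wrist_force: [0.2, -0.8, -2.3]
opening: 0.0513
```

```bash
python3 - <<'E'
from h import *
p,K,V=load("top15")
e=lambda cx,cy:(130+(cx+.5)/3.1-.5,130+(cy+.5)/3.1-.5)
# hung mould top ridge ends at z=.174 (centre line)
for q in ((139,145),(142,218),(144,228),(146,300)): 
    P=onz(K,V,*e(*q),.170); d=P-np.array([.488,.3305,.17]); a=np.radians(4.1); print((P*1e3).round(0),"bar x",round(1e3*(d[0]*np.cos(a)+d[1]*np.sin(a)),1),"y",round(1e3*(-d[0]*np.sin(a)+d[1]*np.cos(a)),1))
E
```

```text
[606. 333. 170.] bar x 118.2 y -6.0
[531. 328. 170.] bar x 43.1 y -5.5
[521. 326. 170.] bar x 32.8 y -7.0
[449. 322. 170.] bar x -39.5 y -5.5
```

{"method": "send_rows", "body": {
  "targets": [
    [1, -5, 40, 0, -2],
    [1, -13, 85, 0, -4],
    [1, -21, 130, 0, -6],
    [1, -28, 170, 0, -8.5],
    [1, -32.5, 197, 0, -8.5],
    [1, -32.5, 197, 0, -8.5],
    [1, -32.5, 197, -20, -8.5],
    [1, -32.5, 197, -40, -8.5],
    [1, -32.5, 197, -40, -8.5]
  ]
}}

```text
time: 44.62
ee_pos: [0.3998, 0.323, 0.2071]
tcp_rot: [-179.9, 0.1, 94.1]
wrist_force: [-0.4, 0.5, -1.2]
opening: 0.0516
```

```bash
python3 - <<'E'
from h import *
c=snap("side","side17");b=cv2.cvtColor(np.array(c["pixels"]),cv2.COLOR_RGB2BGR)
cv2.imwrite("pics/s17.png",cv2.resize(b[180:340,170:340],None,fx=3.5,fy=3.5,interpolation=cv2.INTER_CUBIC))
o=bot.get_obs();print(o['ee_pos'],o['tcp_rot'],o['opening'])
E
```

```text
[0.40009374 0.32331982 0.20835623] [-1.79938985e+02  5.38466252e-02  9.41308038e+01] 0.05161127464579256
```

View pics/s17.png

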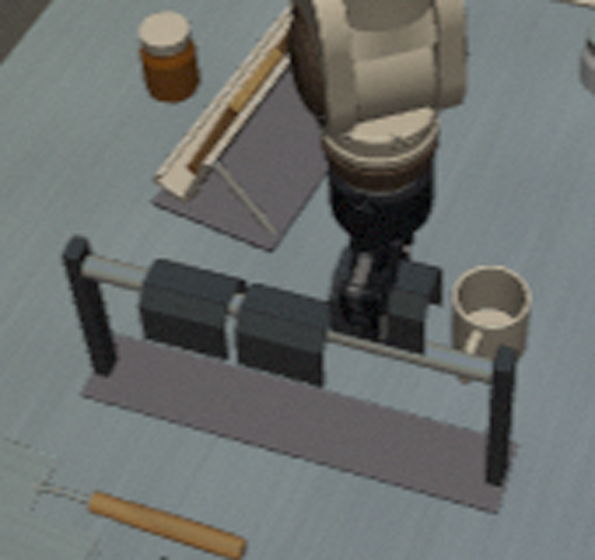

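```bash
python3 - <<'E'
from h import *
p,K,V=load("side17")
e=lambda cx,cy:(170+(cx+.5)/3.5-.5,180+(cy+.5)/3.5-.5)
for q,z in (((424,351),.195),((331,328),.195),((440,304),.195)):
    P=onz(K,V,*e(*q),z); d=P-np.array([.488,.3305,z]); a=np.radians(4.1); print((P*1e3).round(0),"bar x",round(1e3*(d[0]*np.cos(a)+d[1]*np.sin(a)),1),"y",round(1e3*(-d[0]*np.sin(a)+d[1]*np.cos(a)),1))
E
```

```text
[360. 345. 195.] bar x -127.1 y 23.2
[435. 351. 195.] bar x -51.4 y 24.4
[363. 299. 195.] bar x -126.6 y -22.6
```

The held mould spans -127 to -51 mm along the bar, which leaves about 11 mm to its neighbour. Lowering.

{"method": "send_rows", "body": {
  "targets": [
    [1, 0, 0, -25, 0],
    [1, 0, 0, -50, 0],
    [1, 0, 0, -65, 0],
    [1, 0, 0, -74, 0],
    [1, 0, 0, -79, 0],
    [1, 0, 0, -81, 0],
    [1, 0, 0, -83, 0],
    [1, 0, 0, -83, 0]
  ]
}}

```text
time: 45.68
ee_pos: [0.4006, 0.3245, 0.1275]
tcp_rot: [179.9, -0.1, 94.2]
wrist_force: [-3.1, -2.4, 7.0]
opening: 0.0517
```

{"method": "send_rows", "body": {
  "targets": [
    [0.35, 0, 0, 0, 0],
    [0.2, 0, 0, 0, 0],
    [0.1, 0, 0, 0, 0],
    [0.1, 0, 0, 0, 0],
    [0.1, 0, 0, 30, 0],
    [0.1, 0, 0, 75, 0],
    [0, 0, 0, 125, 0],
    [0, 10, -60, 125, 0],
    [0, 20, -120, 125, 0],
    [0, 20, -180, 125, 0]
  ]
}}

```text
time: 46.92
ee_pos: [0.4204, 0.1427, 0.2506]
tcp_rot: [180.0, 0.0, 94.2]
wrist_force: [0.4, -0.6, 0.5]
opening: 0.0854
```

{"method": "send_rows", "body": {
  "targets": [
    [0, 0, -55, 0, 0],
    [0, 0, -110, 0, 0],
    [0, 0, -165, 0, 0],
    [0, 0, -220, 0, 0],
    [0, -30, -275, 0, 0],
    [0, -60, -330, 0, 0],
    [0, -100, -380, 0, 0],
    [0, -100, -400, 0, 0],
    [0, -100, -400, 0, 0]
  ]
}}

```text
time: 48.05
ee_pos: [0.3197, -0.2568, 0.2506]
tcp_rot: [-180.0, -0.0, 94.0]
wrist_force: [0.5, -0.0, -0.4]
opening: 0.0852
```

```bash
python3 - <<'E'
from h import *
for n in ("side","top"):
    c=snap(n,n+"18");b=cv2.cvtColor(np.array(c["pixels"]),cv2.COLOR_RGB2BGR)
    cv2.imwrite("pics/%s18c.png"%n,cv2.resize(b[90:340,100:430] if n=="side" else b[100:310,80:440],None,fx=2.2,fy=2.2,interpolation=cv2.INTER_CUBIC))
o=bot.get_obs();print(o['time'],o['ee_pos'],o['tcp_rot'],o['opening'])
E
```

```text
48.15 [ 0.32031075 -0.25537383  0.2507172 ] [-1.79989803e+02 -2.71455109e-02  9.41484595e+01] 0.08545221289635192
```

View pics/side18c.png

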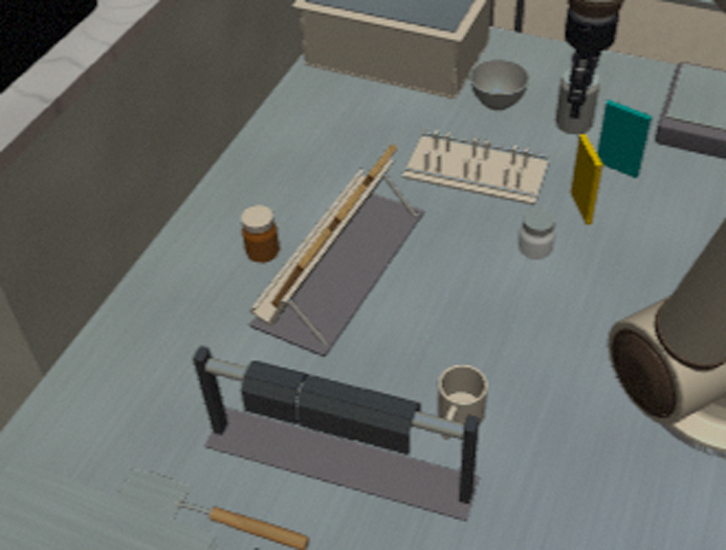

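View pics/top18c.png

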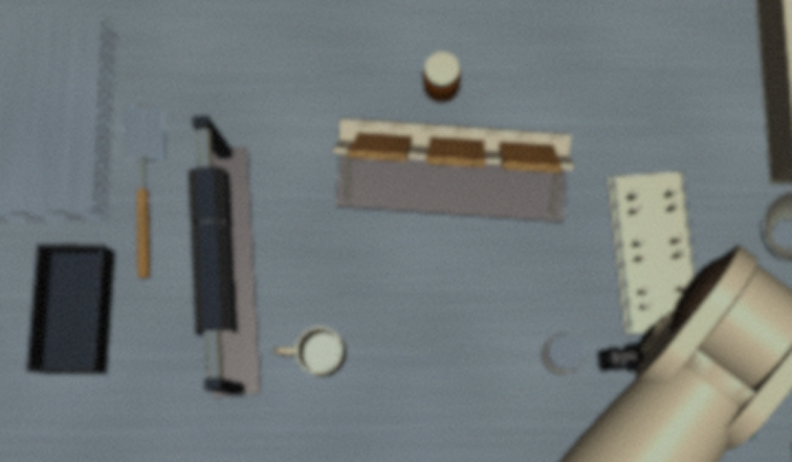

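The second and third moulds look closed up, so I'll zoom in on them.

```bash
python3 - <<'E'
from h import *
p,K,V=load("side18");b=cv2.cvtColor(p,cv2.COLOR_RGB2BGR)
cv2.imwrite("pics/z1.png",cv2.resize(b[240:320,185:320],None,fx=5.9,fy=5.9,interpolation=cv2.INTER_CUBIC))
p,K,V=load("top18");b=cv2.cvtColor(p,cv2.COLOR_RGB2BGR)
cv2.imwrite("pics/z2.png",cv2.resize(b[150:280,150:210],None,fx=4.6,fy=4.6,interpolation=cv2.INTER_CUBIC))
E
```

```text
(no output)
```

View pics/z1.png

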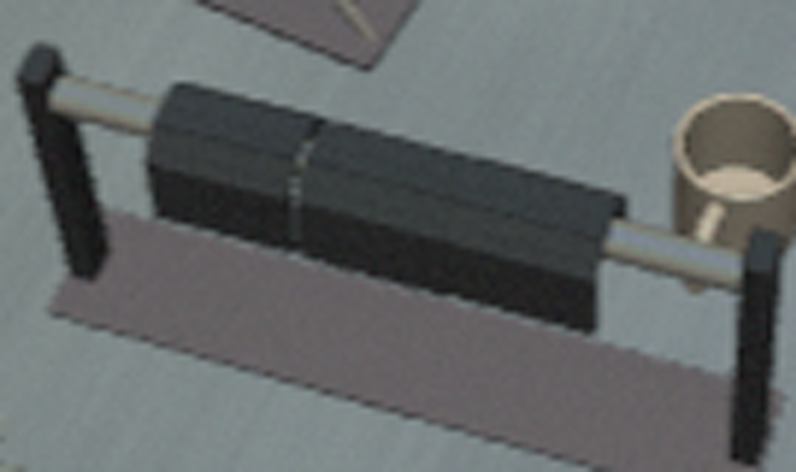

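View pics/z2.png

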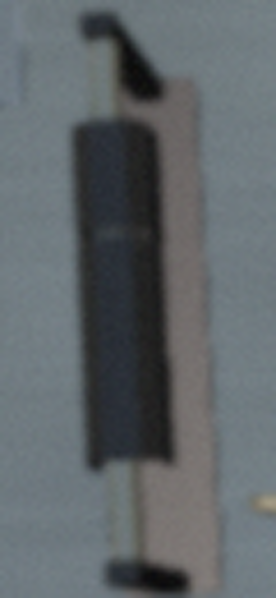

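```bash
python3 - <<'E'
from h import *
p,K,V=load("top18")
e=lambda cx,cy:(150+(cx+.5)/4.6-.5,150+(cy+.5)/4.6-.5)
for q in ((110,120),(125,233),(135,462)):
    P=onz(K,V,*e(*q),.172); print((P*1e3).round(0))
p,K,V=load("side18")
e=lambda cx,cy:(185+(cx+.5)/5.9-.5,240+(cy+.5)/5.9-.5)
for q in ((155,214),(289,247),(302,250),(595,332)):
    P=onz(K,V,*e(*q),.114); d=P-np.array([.488,.3305,.114]); a=np.radians(4.1); print("bottom front, bar x",round(1e3*(d[0]*np.cos(a)+d[1]*np.sin(a)),1),"y",round(1e3*(-d[0]*np.sin(a)+d[1]*np.cos(a)),1))
E
```

```text
[608. 336. 172.]
[530. 324. 172.]
[377. 313. 172.]
bottom front, bar x 118.1 y 27.9
bottom front, bar x 46.4 y 26.1
bottom front, bar x 39.6 y 25.8
bottom front, bar x -112.7 y 27.2
```

The right-hand pair is butted end to end, 152 mm or twice 76, and both are level and centred on the bar (front wall at 26-27 mm). I'll hold still a moment and confirm nothing is moving.

{"method": "send_rows", "body": {
  "targets": [
    [0, 0, 0, 0, 0],
    [0, 0, 0, 0, 0],
    [0, 0, 0, 0, 0],
    [0, 0, 0, 0, 0],
    [0, 0, 0, 0, 0],
    [0, 0, 0, 0, 0]
  ]
}}

```text
time: 48.9
ee_pos: [0.3203, -0.2557, 0.2508]
tcp_rot: [180.0, -0.0, 94.2]
wrist_force: [-0.4, -0.4, 1.1]
opening: 0.0849
```

```bash
python3 - <<'E'
from h import *
for n in("side","top"):
    c=snap(n,n+"19"); a=load(n+"18")[0].astype(int);b=load(n+"19")[0].astype(int)
    d=cv2.blur(np.abs(a-b).max(2).astype(np.float32),(3,3)); ys,xs=np.nonzero(d>15); print(n,len(xs),(xs.min(),xs.max(),ys.min(),ys.max()) if len(xs) else "")
p,K,V=load("top19")
e=lambda cx,cy:(80+(cx+.5)/2.2-.5,100+(cy+.5)/2.2-.5)
a=np.radians(-4.8);F=np.array([.670,-.020,0]);R=np.array([[np.cos(a),np.sin(a),0],[-np.sin(a),np.cos(a),0],[0,0,1]])
for f,t in (((384,134),(378,159)),((457,138),(454,164)),((529,143),(531,170))):
    print((R@(onz(K,V,*e(*f),.04)-F)*1e3).round(0),(R@(onz(K,V,*e(*t),.161)-F)*1e3).round(0))
E
```

```text
side 72 (np.int64(354), np.int64(520), np.int64(8), np.int64(237))
top 0 
[ 13. 112.  40.] [-60. 109. 161.]
[15. -2. 40.] [-60.   0. 161.]
[  14. -115.   40.] [ -61. -110.  161.]
```

```bash
python3 -c "
from h import *
print(bot.job_done())"
```

```text
the job is handed in; nothing more can be done
None
```

I handed the job in at about 49 s: all three boards are on the drying stand and all three moulds hang on the drip bar.

**Boards:** They sit about 110 mm apart, feet behind the lip. In the stand frame the feet read 13–15 mm and the top backs about -60 mm (expected 11.4 and -59), read roughly, so their faces lie against the slope.

**Moulds:** They hang mouth down along the bar, all seated at the expected height and centred to about 2 mm. One check disagreed: the third mould measured about 11 mm clear of the second while held, but now touches it end to end. It shifted along the bar after release, for a reason I didn't find. Both hang straight.

**Other things:** The other kitchen things and the turquoise and yellow look-alikes were not touched. Two top views just under a second apart showed no movement. The side views differed only in a few pixels in an area that includes the arm. The gripper is empty and clear.

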